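# Gauge the drilled jig blocks, sort them and close the tray

### The job

Pick up the pin gauge and try it in the bore of every jig block, pushing it down until its collar sits on the block or it stops hard, then stand the gauge back in its stand. Blocks that take the gauge fully go upright into the green tray and blocks where it stops short go upright into the red tray; then lay the grey cover squarely on the green tray and press it down until it sits level and flush on the rim. Leave the mouse, the tin and the jar where they are.

Things in the scene. Friction and masses are not known exactly. Their poses are not given: they have to be found in the camera images.
- block_1: drilled aluminium jig block, 64 x 42 x 40 mm (x, y, z), 0.25 kg; all look alike; origin at the centre of its underside, z up. A vertical bore 20 mm wide runs down through its centre, closed by an orange masking plug 3 mm below the top. Only the gauge can tell whether the bore is right or has a hidden tight step. May be absent.
- block_2: drilled aluminium jig block, 64 x 42 x 40 mm (x, y, z), 0.25 kg; all look alike; origin at the centre of its underside, z up. A vertical bore 20 mm wide runs down through its centre, closed by an orange masking plug 3 mm below the top. Only the gauge can tell whether the bore is right or has a hidden tight step. May be absent.
- block_3: drilled aluminium jig block, 64 x 42 x 40 mm (x, y, z), 0.25 kg; all look alike; origin at the centre of its underside, z up. A vertical bore 20 mm wide runs down through its centre, closed by an orange masking plug 3 mm below the top. Only the gauge can tell whether the bore is right or has a hidden tight step. May be absent.
- block_4: drilled aluminium jig block, 64 x 42 x 40 mm (x, y, z), 0.25 kg; all look alike; origin at the centre of its underside, z up. A vertical bore 20 mm wide runs down through its centre, closed by an orange masking plug 3 mm below the top. Only the gauge can tell whether the bore is right or has a hidden tight step. May be absent.
- plug_1 (a joint): how far the orange masking plug in the bore of block_1 has been pushed down (m), about 0 as found; it slides with about 2 N of friction and stays where it is pushed. The gauge pushes it ahead: about 0.023 once the gauge has gone fully home (collar on the block), about 0.008 where it stopped at a tight step.
- plug_2 (a joint): how far the orange masking plug in the bore of block_2 has been pushed down (m), about 0 as found; it slides with about 2 N of friction and stays where it is pushed. The gauge pushes it ahead: about 0.023 once the gauge has gone fully home (collar on the block), about 0.008 where it stopped at a tight step.
- plug_3 (a joint): how far the orange masking plug in the bore of block_3 has been pushed down (m), about 0 as found; it slides with about 2 N of friction and stays where it is pushed. The gauge pushes it ahead: about 0.023 once the gauge has gone fully home (collar on the block), about 0.008 where it stopped at a tight step.
- plug_4 (a joint): how far the orange masking plug in the bore of block_4 has been pushed down (m), about 0 as found; it slides with about 2 N of friction and stays where it is pushed. The gauge pushes it ahead: about 0.023 once the gauge has gone fully home (collar on the block), about 0.008 where it stopped at a tight step.
- gauge: pin gauge standing in its stand, 83 mm tall, 0.12 kg; origin at the centre of the pin's lower tip, z up. Steel pin 16 mm wide with tapered tip, z 0 to 26 mm; collar 34 mm wide, z 26-32; blue handle 20 x 20 mm square (along x, y), z 32-76; cap 25 mm wide, z 76-83. A right bore takes all 26 mm, the collar resting on the block; in a tight one it stops hard 11 to 12 mm deep.
- gauge_stand: fixed black block 64 x 64 x 40 mm, origin at the centre of its underside; in its top a well 26 mm wide, 34 mm deep. The gauge stands in it with its collar on the top, the gauge's origin then 14 mm above the stand's underside.
- accept_tray: fixed green tray, 120 (x) x 204 (y) x 50 mm high, origin at the centre of its underside. Floor 4 mm up. Two bays 110 (x) x 80 (y) mm centred at y = +42 and -42 mm, parted by a wall 4 mm thick, 30 mm high. Walls 5 mm thick at the sides; an end post 20 mm thick in y at y = +92 and -92 mm; rim 50 mm up.
- pad_left (a joint): black friction pad (74 mm in x, 12 mm in y) in the top of the green tray's end post at tray y = +92 mm: how far it is pressed down (m). At 0 it stands 10 mm above the rim, at 0.010 it is flush. About 5 N moves it; it stays where pressed. Starts at 0 to 0.004.
- pad_right (a joint): the same for the pad at tray y = -92 mm
- reject_tray: fixed red tray, 110 (x) x 174 (y) x 34 mm high, origin at the centre of its underside, its y axis roughly along the robot's x. Floor 4 mm up. Two bays 100 (x) x 80 (y) mm, centred at y = +42 and -42 mm, parted by a wall 4 mm thick, 26 mm high.
- cover: loose grey cover plate, 126 (x) x 214 (y) x 6 mm, 0.2 kg, flat on the desk; origin at the centre of its underside, z up; on top in the middle a black grip rib 14 mm thick (x), 72 mm long (y), z 6 to 34 mm. Seated, its axes lie along the green tray's (either way round), its underside on the rim, 50 mm above the tray's underside.
- mouse: dark computer mouse, 102 x 61 x 36 mm, a bystander
- tin: yellow round tin, 55 mm diameter, 22 mm high, a bystander
- jar: teal jar, 55 mm diameter, 58 mm high, a bystander
Not all that is in view belongs to the job. What is shaped like the block_1 but pink is not meant.

How it is judged:
By the outcome, as a careful person would: the job done as asked, in the order asked, and still so for the second after the job is handed in, with the robot touching nothing.
Of block_2, block_3, block_4 only 2 to 3 are there at a start; the rules pass over those that are not, and their reading is None.
At some moment in a run one of block_1, block_2, block_3, block_4 may be knocked a few centimetres aside while the robot is not near it.
It also fails if it takes over 210 s, if anything falls off the work surface, if the arm or the gripper's body presses on something with over 40 N, if the wrist force passes 120 N, or if a joint passes its speed limit or range.

### The arm

A 6-joint arm with a two-finger parallel gripper is mounted at the origin on a cart in front of the work surface, level with it; the furniture and walls round the work are solid. World frame = base frame: x ahead of the robot, y to its left, z up, the work surface at z = 0. Lengths are in m, angles in rad, forces in N, time in s.
With the tool pointing down it reaches from about 0.35 to 0.975 m from the base axis. Payload 4.9 kg.
Tool frame: the origin (TCP) lies midway between the tips of the shut fingers; the grasp point (between the pads) lies 19 mm behind it; z points along the fingers, y is the line along which they close (so a half turn about z gives the same grasp; the last joint's range is limited). The gripper opens to 85 mm and grips with 20 to 120 N. Pads are 22 mm wide; open, the fingers measure 114 mm over their backs; the gripper's body (76 mm by 85 mm) begins 54 mm behind the grasp point. The pads swing forward as they close: fully open they stand 13 mm farther back than shut.
Start: joints at [1.196, 0.053, 1.613, -0, 1.476, -0.119], TCP at [0.158, 0.605, 0.231] pointing down, gripper open.
Joint ranges: [-3.01, 3.01], [-1.01, 2.22], [0.06, 2.58], [-1.02, 4.17], [0.09, 2.62], [-3.14, 3.14]. Speed limits (rad/s): [2.57, 2.57, 3.14, 3.14, 3.14, 3.14].

### API

Orientations are given as a rotation vector (axis times angle).
In Python, from station import ctrl, optics, job gives the robot as it stands.
- The arm moves only by the shell command python3 -m jog 'ROWS' [OPENING] [FORCE]. ROWS is JSON, a list of rows, each a list of 2 entries, a list of its own where there are three numbers: the shift along the tool's x, y, z in m, then the turn, a rotation vector about the tool's x, y, z in rad. A call has 1 to 5 rows; each row is the pose to reach, as a shift and turn from the pose commanded when the call began, along the tool's axes at that moment; what a row does not reach only later rows make up. A row lasts 1/10 s, in which the tool goes at most 50 mm and 8.59 degrees, less where a joint would pass 70% of its speed; a pose out of reach is approached as far as the arm can. A call with a gripper value outside its range is refused whole. OPENING is the opening, from 0 (shut) to 1 (fully open), set as the call begins (- or left out, the last holds). The fingers move at their own pace and stop on an object; FORCE is the grip in N (left out, the last holds). Time passes only in rows, so rows that repeat a pose let the fingers close. It gives the time, the measured TCP pose, the force, the opening and the grip force at its end, in the units of the state.
- ctrl.get_obs(): the state, without advancing time (a new reading comes with each control period).
- optics.get_image(name): name is "scene" or "top" or "wrist"; returns a dict with "image" (420x560x3 uint8, blue, green, red), "fx", "fy", "cx", "cy" (pixels), "rvec" (rotation vector, rad) and "tvec" (3), from world to camera coordinates, as OpenCV has them; the wrist camera has in their place "mount" (4x4, takes a point from camera to tool coordinates, whose origin is the TCP and whose axes are the flange's). Camera axes: x right, y down, z forward; pixel columns grow to the right and rows downward; lengths in m; the calibration is good to about 2 mm. The wrist camera is an equidistant fisheye: a pixel r from the principal point sees the ray r / f radians off the axis. A picture is of the moment at which its call begins: read the wrist's pose just before it. There is no depth.
- job.finish_job(): hands the job in; it is judged then, once.
The state is a dict: "t": time; "q": joint angles; "dq": joint speeds; "effort": joint torques, N m; "tool_pos": TCP position; "tool_rot": TCP orientation; "contact_force": force on the tool from outside, world axes, zero at the start; "wrist_torque": the same for the moment, N m; "opening": finger opening in m; "grip_force": force on a finger pad.
Only numpy, scipy, OpenCV 4.12 (cv2) and the standard library are available. Lean on these libraries where they do the work, as an engineer would, in place of code of your own. Each camera call takes 0.05 s, during which the arm holds its last target. There are 200 camera calls.

## Working session

There is one attempt and no reset: what is moved stays moved. The work goes in short steps, Python scripts to look and compute and a shell command to move; the robot and the scene stay as the last step left them, time stands still between calls to the robot, and variables do not carry over. Pictures are saved under pics/ and viewed, at most 14 in all, crops included, and the job is handed in when it is done.

```bash
ls; mkdir -p pics
cat > h.py <<'E'
import numpy as np, cv2
from scipy.spatial.transform import Rotation as R
from station import ctrl, optics, job
def snap(n,fn,s=1):
    o=ctrl.get_obs(); d=optics.get_image(n); im=d.pop("image"); cv2.imwrite(fn,im)
    d["tp"]=o["tool_pos"]; d["tr"]=o["tool_rot"]
    np.save(fn+".npy",d,allow_pickle=True); return im,d
def load(fn): return np.load(fn+".npy",allow_pickle=True).item()
def pix(d,u,v,z):
    "pixel -> world at height z"
    if "mount" in d:
        x=np.array([(u-d["cx"])/d["fx"],(v-d["cy"])/d["fy"]]); th=np.hypot(*x)
        ray=np.r_[x/max(th,1e-9)*np.sin(th),np.cos(th)]
        T=np.array(d["mount"]); Rt=R.from_rotvec(d["tr"]).as_matrix()
        c=Rt@T[:3,3]+np.array(d["tp"]); ray=Rt@T[:3,:3]@ray
    else:
        Rc=R.from_rotvec(np.ravel(d["rvec"])).as_matrix(); c=-Rc.T@np.ravel(d["tvec"])
        ray=Rc.T@np.array([(u-d["cx"])/d["fx"],(v-d["cy"])/d["fy"],1])
    return c+ray*(z-c[2])/ray[2]
def proj(d,p):
    p=np.array(p,float)
    if "mount" in d:
        T=np.array(d["mount"]); Rt=R.from_rotvec(d["tr"]).as_matrix()
        q=T[:3,:3].T@(Rt.T@(p-np.array(d["tp"]))-T[:3,3])
        r=np.hypot(q[0],q[1]); th=np.arctan2(r,q[2])
        return d["cx"]+d["fx"]*th*q[0]/r, d["cy"]+d["fy"]*th*q[1]/r
    q=R.from_rotvec(np.ravel(d["rvec"])).apply(p)+np.ravel(d["tvec"])
    return d["cx"]+d["fx"]*q[0]/q[2], d["cy"]+d["fy"]*q[1]/q[2]
def rel(target,yaw=None):
    """tool-frame shift to a world TCP target from current obs pose; yaw = world angle of tool y (closing) axis"""
    o=ctrl.get_obs(); Rt=R.from_rotvec(o["tool_rot"])
    s=Rt.inv().apply(np.array(target)-o["tool_pos"])
    y=Rt.as_matrix()[:,1]; cur=np.arctan2(y[1],y[0])
    t=None
    if yaw is not None:
        # world dyaw -> tool z is down, so sign flips
        t=-((yaw-cur+np.pi/2)%np.pi-np.pi/2)
    print("shift",np.round(s,4),"turn z",None if t is None else round(t,4),"cur yaw",round(np.degrees(cur),2),"tilt z",np.round(Rt.as_matrix()[:,2],4),"pos",np.round(o["tool_pos"],4),"t",o["t"])
E
python3 - <<'E'
from h import *
print(ctrl.get_obs())
for n in("top","scene","wrist"):
    im,d=snap(n,f"pics/{n}0.png"); print(n,{k:np.round(v,3).tolist() for k,v in d.items()})
E
```

```text
pics
{'t': 0.0, 'q': array([ 1.19598853e+00,  5.33576051e-02,  1.61433138e+00,  1.29211690e-05,
        1.47600503e+00, -1.18976323e-01]), 'dq': array([-8.09352499e-04,  3.10439664e-04, -4.51782353e-05, -2.93245243e-03,
       -2.90155764e-03,  3.01864967e-04]), 'effort': array([-1.01253336e-03, -3.93684840e+01, -3.70175064e+01, -1.62149977e-04,
        6.94793242e-03,  7.90048603e-06]), 'tool_pos': array([0.15790196, 0.6040631 , 0.23004024]), 'tool_rot': array([-0.40069876, -3.11540204,  0.00319525]), 'contact_force': array([0.26031952, 0.64615256, 0.12411331]), 'wrist_torque': array([ 0.00985009,  0.00676914, -0.03592216]), 'grip_force': 0.0, 'opening': 0.08531612650754211}
top {'fx': 523.968, 'fy': 523.968, 'cx': 285.907, 'cy': 211.436, 'rvec': [2.089, -2.118, 0.247], 'tvec': [0.013, 0.513, 1.508], 'tp': [0.158, 0.604, 0.23], 'tr': [-0.401, -3.115, 0.003]}
scene {'fx': 465.352, 'fy': 465.352, 'cx': 284.947, 'cy': 200.467, 'rvec': [0.691, -2.311, 1.444], 'tvec': [0.415, 0.164, 1.503], 'tp': [0.158, 0.604, 0.23], 'tr': [-0.401, -3.115, 0.003]}
wrist {'fx': 325.192, 'fy': 325.192, 'cx': 275.679, 'cy': 206.551, 'mount': [[-0.002, -0.951, -0.308, 0.079], [1.0, -0.002, -0.001, 0.0], [0.0, -0.308, 0.951, -0.143], [0.0, 0.0, 0.0, 1.0]], 'tp': [0.158, 0.604, 0.23], 'tr': [-0.401, -3.115, 0.003]}
```

Run:
```python
import cv2
im=cv2.imread("pics/top0.png"); cv2.imwrite("pics/top0b.png",cv2.resize(im,(800,600),interpolation=cv2.INTER_CUBIC))
im=cv2.imread("pics/scene0.png"); cv2.imwrite("pics/scene0b.png",cv2.resize(im,(800,600),interpolation=cv2.INTER_CUBIC))
```

```text
(no output)
```

View pics/top0b.png

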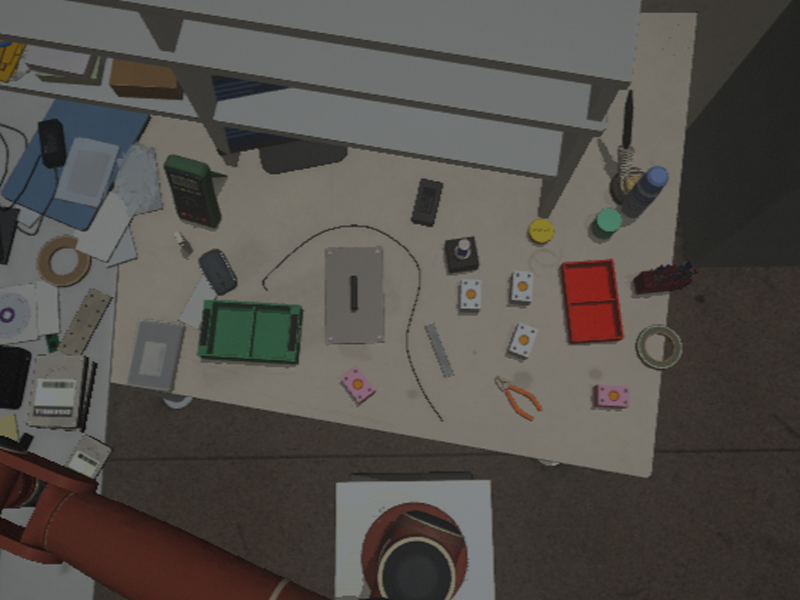

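View pics/scene0b.png

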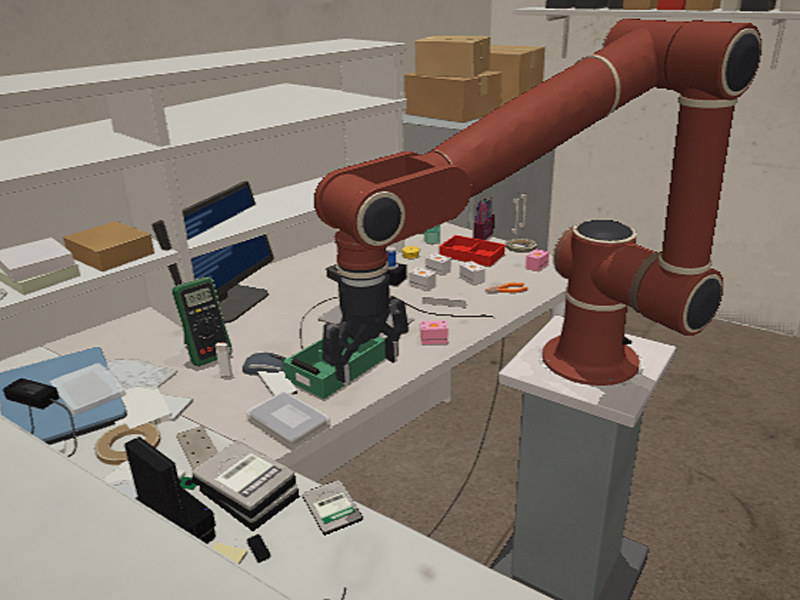

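Run:
```python
from h import *
d=load("pics/top0.png"); k=1.42857
for n,u,v,z in [("b1",470,295,.037),("b2",522.5,288,.037),("b3",523.5,341,.037),("gauge cap",462,246,.097),("stand",461,256,.04),("cover rib",354,293,.034),("tin",541,231,.022),("jar",607,222,.058),
 ("gTL",204,302,.05),("gTR",301,306,.05),("gBR",298,363,.05),("gBL",200,356,.05),("rTL",562,263,.034),("rTR",611,260,.034),("rBR",622,338,.034),("rBL",571,342,.034),
 ("cTL",325,247,.006),("cTR",383,247,.006),("cBR",383,344,.006),("cBL",324,343,.006),("mouse",217,272,.03)]:
    print(n,np.round(pix(d,u/k,v/k,z),3))
```

```text
b1 [ 0.532 -0.126  0.037]
b2 [ 0.546 -0.239  0.037]
b3 [ 0.431 -0.235  0.037]
gauge cap [ 0.622 -0.107  0.097]
stand [ 0.618 -0.109  0.04 ]
cover rib [0.54  0.121 0.034]
tin [ 0.678 -0.288  0.022]
jar [ 0.684 -0.424  0.058]
gTL [0.521 0.435 0.05 ]
gTR [0.51  0.231 0.05 ]
gBR [0.389 0.235 0.05 ]
gBL [0.407 0.438 0.05 ]
rTL [ 0.601 -0.327  0.034]
rTR [ 0.606 -0.433  0.034]
rBR [ 0.435 -0.443  0.034]
rBL [ 0.428 -0.335  0.034]
cTL [0.652 0.187 0.006]
cTR [0.65  0.059 0.006]
cBR [0.434 0.061 0.006]
cBL [0.438 0.187 0.006]
mouse [0.592 0.416 0.03 ]
```

```bash
python3 -c "
from h import *
rel([0.60,-0.107,0.27],np.pi/2)
o=ctrl.get_obs();print(R.from_rotvec(o['tool_rot']).as_matrix().round(3))"
```

```text
shift [-0.6076 -0.5763 -0.0389] turn z -0.2558 cur yaw 75.35 tilt z [-6.0e-04 -1.5e-03 -1.0e+00] pos [0.158  0.6042 0.2303] t 0.15
[[-0.967  0.253 -0.001]
 [ 0.253  0.967 -0.002]
 [ 0.    -0.002 -1.   ]]
```

```bash
python3 -m jog '[[[-0.17,-0.16,-0.013],[0,0,0]],[[-0.17,-0.16,-0.013],[0,0,0]],[[-0.17,-0.16,-0.013],[0,0,0]],[[-0.17,-0.16,-0.013],[0,0,0]],[[-0.17,-0.16,-0.013],[0,0,0]]]' 0.7
python3 -m jog '[[[-0.17,-0.16,-0.013],[0,0,0]],[[-0.17,-0.16,-0.013],[0,0,0]],[[-0.17,-0.16,-0.013],[0,0,0]],[[-0.17,-0.16,-0.013],[0,0,0]],[[-0.17,-0.16,-0.013],[0,0,0]]]'
python3 -m jog '[[[-0.17,-0.16,-0.013],[0,0,0]],[[-0.17,-0.16,-0.013],[0,0,0]],[[-0.17,-0.16,-0.013],[0,0,0]],[[-0.17,-0.16,-0.013],[0,0,0]],[[-0.17,-0.16,-0.013],[0,0,0]]]'
python3 -m jog '[[[-0.098,-0.096,0],[0,0,-0.256]],[[-0.098,-0.096,0],[0,0,-0.256]],[[-0.098,-0.096,0],[0,0,-0.256]],[[-0.098,-0.096,0],[0,0,-0.256]],[[-0.098,-0.096,0],[0,0,-0.256]]]'
python3 - <<'E'
from h import *
rel([0.60,-0.107,0.27],np.pi/2)
im,d=snap("wrist","pics/w1.png"); cv2.imwrite("pics/w1b.png",cv2.resize(im,(800,600),interpolation=cv2.INTER_CUBIC))
E
```

```text
t: 0.65
tool_pos: [0.2831, 0.4045, 0.2442]
tool_rot: [0.403, 3.115, -0.001]
contact_force: [0.1, 0.3, 0.8]
opening: 0.06
grip_force: 0.0
t: 1.15
tool_pos: [0.4071, 0.2065, 0.2574]
tool_rot: [0.404, 3.115, -0.0]
contact_force: [0.1, -0.6, -0.5]
opening: 0.0599
grip_force: 0.0
t: 1.65
tool_pos: [0.531, 0.0084, 0.2701]
tool_rot: [-0.404, -3.115, 0.001]
contact_force: [0.7, 1.0, 0.1]
opening: 0.06
grip_force: 0.0
t: 2.15
tool_pos: [0.6004, -0.1069, 0.2695]
tool_rot: [-0.002, -3.14, -0.001]
contact_force: [-0.0, -0.6, -1.2]
opening: 0.0595
grip_force: 0.0
shift [ 0.0004 -0.0001 -0.0005] turn z -0.0013 cur yaw 89.93 tilt z [-1.6e-03  9.0e-04 -1.0e+00] pos [ 0.6004 -0.1069  0.2695] t 2.15
```

View pics/w1b.png

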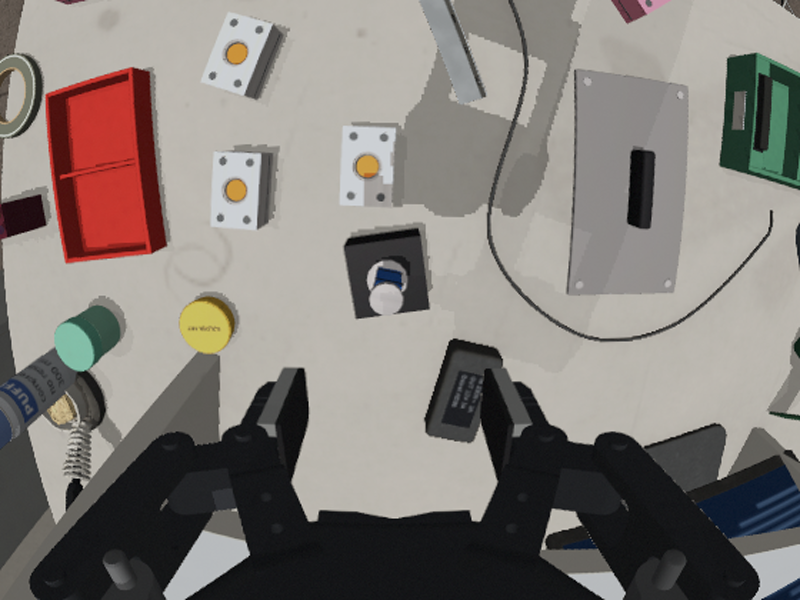

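```bash
cp pics/w1.png pics/w1.png.bak
python3 - <<'E'
from h import *
d=load("pics/w1.png"); k=1.42857
P=lambda u,v,z: pix(d,u/k,v/k,z)
for n,u,v,z in [("b1",368,166.5,.037),("b2",236,189,.037),("b3",236,53,.037),("cap",386,297,.097),("collar",387,277,.046),("rib",641,188,.034)]: print(n,P(u,v,z).round(4))
def quad(n,c,z):
    q=np.array([P(u,v,z) for u,v in c])[:,:2]; e=q[3]-q[0]+q[2]-q[1]; f=q[1]-q[0]+q[2]-q[3]
    print(n,q.mean(0).round(4),"len",np.linalg.norm(e)/2,np.linalg.norm(f)/2,"yaw edge12",np.degrees(np.arctan2(*e[::-1])).round(2),"edge01",np.degrees(np.arctan2(*f[::-1])).round(2))
quad("stand",[(344,239),(421,229),(430,304),(354,319)],.04)
quad("b1",[(342,125),(397,125),(395,206),(340,206)],.04)
quad("b2",[(214,152),(268,152),(260,228),(211,226)],.04)
quad("b3",[(233,13),(280,28),(255,98),(203,83)],.04)
quad("red",[(46,96),(149,68),(163,247),(66,262)],.034)
quad("cover",[(575,70),(688,88),(680,293),(568,292)],.006)
E
```

```text
b1 [ 0.5348 -0.1273  0.037 ]
b2 [ 0.5494 -0.2384  0.037 ]
b3 [ 0.4339 -0.2357  0.037 ]
cap [ 0.6249 -0.1126  0.097 ]
collar [ 0.6243 -0.1125  0.046 ]
rib [0.5442 0.1138 0.034 ]
stand [ 0.6231 -0.1125] len 0.06743719915011209 0.06476642768440066 yaw edge12 6.28 edge01 99.49
b1 [ 0.5339 -0.1268] len 0.06529503785955239 0.0438161623955845 yaw edge12 -1.97 edge01 89.24
b2 [ 0.5498 -0.2361] len 0.06325238916264293 0.04596192846075233 yaw edge12 -7.69 edge01 85.88
b3 [ 0.4368 -0.2295] len 0.06275633320966319 0.04684782047537284 yaw edge12 -22.0 edge01 67.42
red [ 0.5196 -0.3795] len 0.16601481209160263 0.1235625949961075 yaw edge12 2.3 edge01 93.31
cover [0.5457 0.1237] len 0.21056661240883862 0.1303421973257357 yaw edge12 2.22 edge01 89.97
```

```bash
python3 -c "
from h import *
rel([0.6245,-0.1126,0.056],np.radians(98))"
```

```text
shift [-0.0245 -0.0067  0.2137] turn z -0.1396 cur yaw 90.0 tilt z [-1.2e-03  8.0e-04 -1.0e+00] pos [ 0.6002 -0.1061  0.2697] t 2.2
```

```bash
python3 -m jog '[[[-0.0245,-0.0065,0.05],[0,0,-0.14]],[[-0.0245,-0.0065,0.1],[0,0,-0.14]],[[-0.0245,-0.0065,0.14],[0,0,-0.14]],[[-0.0245,-0.0065,0.18],[0,0,-0.14]],[[-0.0245,-0.0065,0.2137],[0,0,-0.14]]]'
python3 - <<'E'
from h import *
rel([0.6245,-0.1126,0.056],np.radians(98))
im,d=snap("wrist","pics/w2.png"); cv2.imwrite("pics/w2b.png",cv2.resize(im[100:400,60:460],(800,600),interpolation=cv2.INTER_CUBIC))
E
```

```text
t: 2.7
tool_pos: [0.6235, -0.1108, 0.0542]
tool_rot: [0.223, -3.132, -0.002]
contact_force: [-0.1, -0.0, 0.6]
opening: 0.0596
grip_force: 0.0
shift [-0.0007 -0.0019 -0.0018] turn z 0.0026 cur yaw 98.15 tilt z [-2.1e-03  9.0e-04 -1.0e+00] pos [ 0.6235 -0.1108  0.0542] t 2.7
```

View pics/w2b.png

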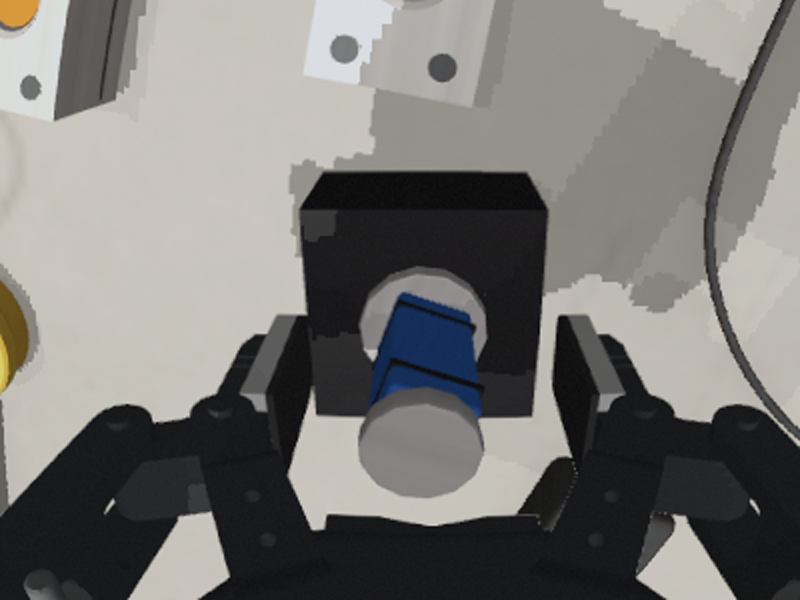

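Run:
```python
from h import *
d=load("pics/w2.png")
P=lambda x,y,z: pix(d,60+x/2,100+y/2,z)
a,b=P(402,294,.046),P(476,325,.046); e=b-a; print(np.degrees(np.arctan2(e[1],e[0])),np.linalg.norm(e))
c=P(421,440,.097);print("cap",c, "collar",P(424,325,.046))
rel([0.6240,-0.1126,0.057],np.arctan2(e[1],e[0]))
```

```text
72.87262623105401 0.021189884262230507
cap [ 0.62306304 -0.11305908  0.097     ] collar [ 0.62463539 -0.11272824  0.046     ]
shift [-0.0039 -0.0034 -0.0091] turn z 0.4409 cur yaw 98.13 tilt z [-0.0114  0.0036 -0.9999] pos [ 0.6196 -0.1098  0.0479] t 2.75
```

```bash
python3 -m jog '[[[0,0,0],[0,0,0]],[[0,0,0],[0,0,0]]]'; python3 -c "
from h import *
o=ctrl.get_obs();print(o['dq'].round(3),o['wrist_torque']);rel([0.6240,-0.1126,0.057],np.radians(73))"
```

```text
t: 2.95
tool_pos: [0.6263, -0.1125, 0.059]
tool_rot: [-0.221, 3.131, -0.002]
contact_force: [-0.6, -0.8, 0.4]
opening: 0.0595
grip_force: 0.0
[-0.007 -0.019 -0.033  0.002 -0.005 -0.002] [-0.02954317 -0.02489285 -0.00773383]
shift [0.0023 0.0002 0.002 ] turn z 0.438 cur yaw 98.09 tilt z [ 3.1e-03 -9.0e-04 -1.0e+00] pos [ 0.6263 -0.1125  0.059 ] t 2.95
```

```bash
python3 -m jog '[[[0,0,0],[0,0,0.14]],[[0,0,0],[0,0,0.28]],[[0,0,0],[0,0,0.4]],[[0,0,0],[0,0,0.438]],[[0,0,0],[0,0,0.438]]]'
python3 -c "
from h import *
rel([0.6240,-0.1126,0.057],np.radians(73))"
python3 -m jog '[[[0,0,0],[0,0,0]],[[0,0,0],[0,0,0]],[[0,0,0],[0,0,0]],[[0,0,0],[0,0,0]],[[0,0,0],[0,0,0]]]' 0 60
python3 -m jog '[[[0,0,0],[0,0,0]],[[0,0,0],[0,0,0]],[[0,0,0],[0,0,0]]]'
python3 -c "
from h import *
rel([0.6240,-0.1126,0.057],np.radians(73))"
```

```text
t: 3.45
tool_pos: [0.6273, -0.1133, 0.0605]
tool_rot: [0.464, 3.101, -0.001]
contact_force: [-0.2, -0.6, 0.3]
opening: 0.0598
grip_force: 0.0
shift [ 0.0034 -0.0003  0.0035] turn z -0.0005 cur yaw 72.97 tilt z [ 0.0058 -0.0017 -1.    ] pos [ 0.6273 -0.1133  0.0605] t 3.45
t: 3.95
tool_pos: [0.6259, -0.113, 0.0578]
tool_rot: [0.465, 3.105, -0.0]
contact_force: [-0.3, 1.2, 6.1]
opening: 0.0219
grip_force: 58.2
t: 4.25
tool_pos: [0.6259, -0.113, 0.0578]
tool_rot: [0.466, 3.105, -0.0]
contact_force: [-0.5, 0.6, 5.3]
opening: 0.0222
grip_force: 58.2
shift [ 0.002  -0.0002  0.0008] turn z -0.0009 cur yaw 72.95 tilt z [ 1.6e-03 -2.0e-04 -1.0e+00] pos [ 0.6259 -0.113   0.0578] t 4.25
```

```bash
python3 -m jog '[[[0,0,-0.03],[0,0,0]],[[0,0,-0.055],[0,0,0]],[[0,0,-0.055],[0,0,0]],[[0,0,-0.055],[0,0,0]],[[0,0,-0.055],[0,0,0]]]'
python3 -c "
from h import *
rel([0.5360,-0.1278,0.1])"
```

```text
t: 4.75
tool_pos: [0.6236, -0.1125, 0.109]
tool_rot: [-0.465, -3.103, -0.001]
contact_force: [-0.3, 0.0, -1.1]
opening: 0.0222
grip_force: 59.1
shift [ 0.0793 -0.0403  0.0093] turn z None cur yaw 72.94 tilt z [-0.0038  0.0011 -1.    ] pos [ 0.6236 -0.1125  0.109 ] t 4.75
```

```bash
python3 -m jog '[[[0.04,-0.02,0],[0,0,0]],[[0.06,-0.03,0],[0,0,0]],[[0.08,-0.04,0.01],[0,0,0]],[[0.08,-0.04,0.01],[0,0,0]],[[0.08,-0.04,0.01],[0,0,0]]]'
python3 -m jog '[[[0,0,0],[0,0,0]],[[0,0,0],[0,0,0]],[[0,0,0],[0,0,0]],[[0,0,0],[0,0,0]],[[0,0,0],[0,0,0]]]'
python3 - <<'E'
from h import *
rel([0.5360,-0.1278,0.1])
im,d=snap("wrist","pics/w3.png"); cv2.imwrite("pics/w3b.png",cv2.resize(im[60:360,60:460],(800,600),interpolation=cv2.INTER_CUBIC))
rel([0.5360,-0.1278,0.1])
E
```

```text
t: 5.25
tool_pos: [0.5359, -0.1274, 0.0999]
tool_rot: [-0.466, -3.104, -0.001]
contact_force: [0.6, 0.2, -1.1]
opening: 0.0222
grip_force: 59.1
t: 5.75
tool_pos: [0.5371, -0.1277, 0.1017]
tool_rot: [0.466, 3.107, -0.0]
contact_force: [1.0, -0.7, -1.3]
opening: 0.0226
grip_force: 59.1
shift [ 0.001  -0.0005  0.0017] turn z None cur yaw 72.95 tilt z [ 1.e-04 -1.e-04 -1.e+00] pos [ 0.5371 -0.1277  0.1017] t 5.75
shift [ 0.001  -0.0004  0.0017] turn z None cur yaw 72.94 tilt z [ 1.e-04 -0.e+00 -1.e+00] pos [ 0.5371 -0.1277  0.1017] t 5.8
```

View pics/w3b.png

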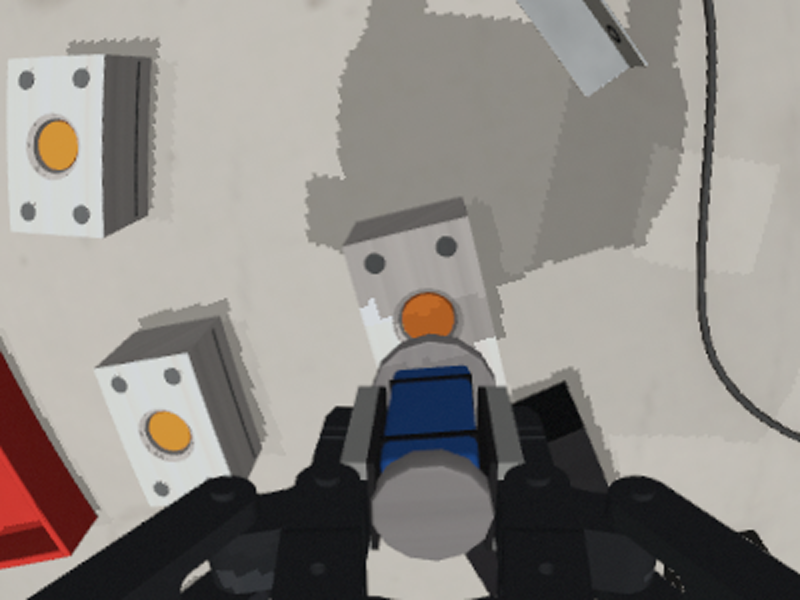

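```bash
cat >> h.py <<'E'
def circ(im,d,c,r,z,col):
    t=np.linspace(0,2*np.pi,60); p=np.array([proj(d,[c[0]+r*np.cos(a),c[1]+r*np.sin(a),z]) for a in t])
    return p
def overlay(fn,out,crop,circs,box=[]):
    "crop=(y0,y1,x0,x1); circs: (c,r,z,color)"
    im=cv2.imread(fn); d=load(fn); y0,y1,x0,x1=crop; s=800/(x1-x0)
    b=cv2.resize(im[y0:y1,x0:x1],None,fx=s,fy=s,interpolation=cv2.INTER_CUBIC)
    for c,r,z,col in circs:
        p=(circ(im,d,c,r,z,col)-[x0,y0]+.5)*s-.5
        cv2.polylines(b,[np.int32(p*8)],True,col,1,cv2.LINE_AA,3)
    cv2.imwrite(out,b[:600,:800])
E
python3 - <<'E'
from h import *
d=load("pics/w3.png")
print(pix(d,60+428/2,60+317/2,.037), pix(d,60+428/2,60+318/2,.04))
g=d["tp"][:2]; zt=d["tp"][2]-.0438
Rr,G,Y=(0,0,255),(0,255,0),(0,255,255)
overlay("pics/w3.png","pics/w3o.png",(180,360,180,420),[(g,.017,zt+.032,Rr),(g,.017,zt+.026,Y),(g,.0125,zt+.083,G),(g,.0125,zt+.076,G),(pix(d,60+428/2,60+317/2,.037),.010,.04,Rr)])
E
```

```text
[ 0.53388976 -0.12792027  0.037     ] [ 0.53318811 -0.12768631  0.04      ]
```

View pics/w3o.png

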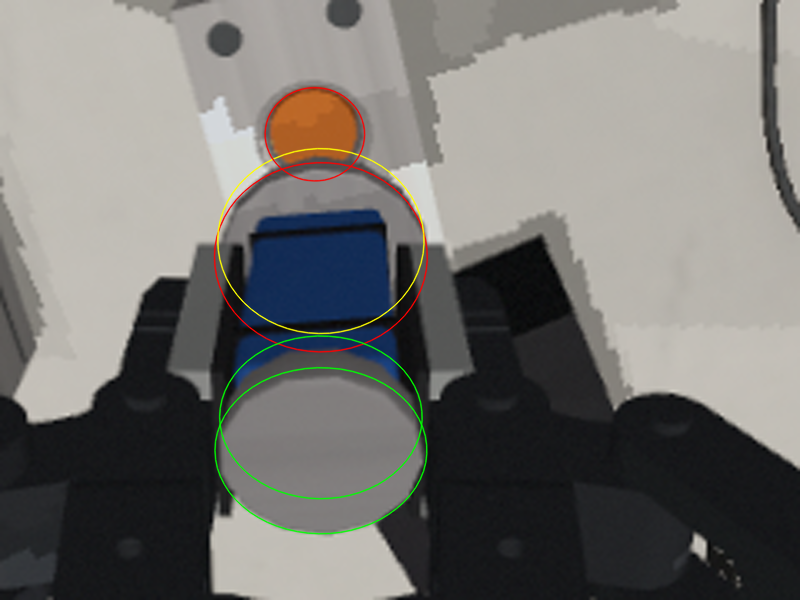

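```bash
python3 -m jog '[[[0.002,-0.0006,0.005],[0,0,0]],[[0.002,-0.0006,0.01],[0,0,0]],[[0.002,-0.0006,0.015],[0,0,0]],[[0.002,-0.0006,0.018],[0,0,0]],[[0.002,-0.0006,0.021],[0,0,0]]]'
python3 -m jog '[[[0,0,0.001],[0,0,0]],[[0,0,0.002],[0,0,0]],[[0,0,0.003],[0,0,0]],[[0,0,0.004],[0,0,0]],[[0,0,0.005],[0,0,0]]]'
```

```text
t: 6.3
tool_pos: [0.5347, -0.1276, 0.0801]
tool_rot: [-0.466, -3.106, -0.0]
contact_force: [-1.0, 0.1, 1.5]
opening: 0.022
grip_force: 59.1
t: 6.8
tool_pos: [0.535, -0.1278, 0.0758]
tool_rot: [0.466, 3.106, -0.0]
contact_force: [-0.1, 0.0, -0.1]
opening: 0.0221
grip_force: 59.0
```

```bash
python3 -m jog '[[[0,0,0.001],[0,0,0]],[[0,0,0.002],[0,0,0]],[[0,0,0.003],[0,0,0]],[[0,0,0.004],[0,0,0]],[[0,0,0.005],[0,0,0]]]'
python3 -m jog '[[[0,0,0.001],[0,0,0]],[[0,0,0.002],[0,0,0]],[[0,0,0.003],[0,0,0]],[[0,0,0.004],[0,0,0]],[[0,0,0.004],[0,0,0]]]'
```

```text
t: 7.3
tool_pos: [0.5348, -0.1277, 0.0705]
tool_rot: [-0.466, -3.107, -0.0]
contact_force: [-0.2, 0.2, 0.9]
opening: 0.0224
grip_force: 59.0
t: 7.8
tool_pos: [0.5347, -0.1276, 0.0664]
tool_rot: [-0.466, -3.106, -0.0]
contact_force: [1.3, -0.3, 0.0]
opening: 0.022
grip_force: 59.0
```

```bash
python3 -m jog '[[[0,0,0.0015],[0,0,0]],[[0,0,0.003],[0,0,0]],[[0,0,0.0045],[0,0,0]],[[0,0,0.006],[0,0,0]],[[0,0,0.007],[0,0,0]]]'
python3 -m jog '[[[0,0,0.0008],[0,0,0]],[[0,0,0.0016],[0,0,0]],[[0,0,0.0024],[0,0,0]],[[0,0,0.003],[0,0,0]],[[0,0,0.003],[0,0,0]]]'
python3 -m jog '[[[0,0,0],[0,0,0]],[[0,0,0],[0,0,0]]]'
```

```text
t: 8.3
tool_pos: [0.5347, -0.1277, 0.0594]
tool_rot: [-0.466, -3.107, -0.0]
contact_force: [-0.3, -0.0, 0.5]
opening: 0.0221
grip_force: 59.0
t: 8.8
tool_pos: [0.5355, -0.1279, 0.0579]
tool_rot: [0.466, 3.106, -0.0]
contact_force: [-1.5, 1.0, 6.5]
opening: 0.0218
grip_force: 58.7
t: 9.0
tool_pos: [0.5355, -0.1279, 0.0579]
tool_rot: [0.466, 3.106, -0.0]
contact_force: [-2.3, 1.4, 6.2]
opening: 0.0221
grip_force: 58.7
```

```bash
python3 -m jog '[[[0,0,0.0015],[0,0,0]],[[0,0,0.0015],[0,0,0]],[[0,0,-0.02],[0,0,0]],[[0,0,-0.035],[0,0,0]],[[0,0,-0.05],[0,0,0]]]'
python3 -m jog '[[[0,0,0],[0,0,0]],[[0,0,0],[0,0,0]],[[0,0,0],[0,0,0]]]'
python3 - <<'E'
from h import *
d=load("pics/w3.png")
b1=pix(d,60+428/2,60+317/2,.037)
for u,v in((168.5,431.5),(57,146)): print((pix(d,60+u/2,60+v/2,.037)-b1).round(4))
rel([.535+.0146,-.1278-.1111,.105])
rel([.535-.1009,-.1278-.1084,.105])
E
```

```text
t: 9.5
tool_pos: [0.5347, -0.1277, 0.1073]
tool_rot: [-0.466, -3.107, -0.0]
contact_force: [0.4, 0.7, -0.7]
opening: 0.0218
grip_force: 59.7
t: 9.8
tool_pos: [0.5341, -0.1274, 0.1055]
tool_rot: [-0.466, -3.105, -0.001]
contact_force: [-0.5, -0.3, -1.3]
opening: 0.0222
grip_force: 59.7
[ 0.0161 -0.111   0.    ]
[-0.0997 -0.1074  0.    ]
shift [-0.0475 -0.102   0.0004] turn z None cur yaw 72.94 tilt z [-1.7e-03  6.0e-04 -1.0e+00] pos [ 0.5341 -0.1274  0.1055] t 9.8
shift [ 0.0637 -0.1333  0.0006] turn z None cur yaw 72.94 tilt z [-1.7e-03  6.0e-04 -1.0e+00] pos [ 0.5341 -0.1274  0.1055] t 9.8
```

```bash
cat >> h.py <<'E'
def plugs(fn="pics/tmp.png",z=.037):
    im,d=snap("wrist",fn); h=cv2.cvtColor(im,cv2.COLOR_BGR2HSV)
    m=cv2.inRange(h,(8,140,80),(24,255,255)); n,l,s,c=cv2.connectedComponentsWithStats(m)
    for i in range(1,n):
        if s[i,4]>60: print("plug",pix(d,*c[i],z)[:2].round(4),"area",s[i,4],"wh",s[i,2:4],"px",c[i].round(1))
E
python3 -m jog '[[[-0.02,-0.04,0],[0,0,0]],[[-0.04,-0.08,0],[0,0,0]],[[-0.047,-0.1016,0],[0,0,0]],[[-0.047,-0.1016,0],[0,0,0]],[[-0.047,-0.1016,0],[0,0,0]]]'
python3 -m jog '[[[0,0,0],[0,0,0]],[[0,0,0],[0,0,0]],[[0,0,0],[0,0,0]],[[0,0,0],[0,0,0]],[[0,0,0],[0,0,0]]]'
python3 - <<'E'
from h import *
plugs("pics/w4.png"); rel([.5503,-.2388,.1])
E
```

```text
t: 10.3
tool_pos: [0.5492, -0.2384, 0.1053]
tool_rot: [-0.467, -3.104, -0.002]
contact_force: [-0.2, 0.3, -2.0]
opening: 0.0222
grip_force: 59.6
t: 10.8
tool_pos: [0.55, -0.2382, 0.1067]
tool_rot: [0.465, 3.107, -0.0]
contact_force: [-0.4, -0.3, -0.4]
opening: 0.022
grip_force: 59.6
plug [ 0.4345 -0.2354] area 569 wh [28 26] px [227.   56.4]
plug [ 0.5311 -0.1331] area 119 wh [10 19] px [411.9 153.1]
plug [ 0.5484 -0.2386] area 424 wh [25 21] px [274.6 218.2]
shift [-0.0004 -0.0003  0.0067] turn z None cur yaw 72.96 tilt z [ 1.e-04 -1.e-04 -1.e+00] pos [ 0.55   -0.2384  0.1067] t 10.85
```

```bash
python3 -m jog '[[[0,0,0.007],[0,0,0]],[[0,0,0.014],[0,0,0]],[[0,0,0.02],[0,0,0]],[[0,0,0.025],[0,0,0]],[[0,0,0.029],[0,0,0]]]'
python3 -m jog '[[[0,0,0.0015],[0,0,0]],[[0,0,0.003],[0,0,0]],[[0,0,0.0045],[0,0,0]],[[0,0,0.006],[0,0,0]],[[0,0,0.0065],[0,0,0]]]'
python3 -m jog '[[[0,0,0.001],[0,0,0]],[[0,0,0.002],[0,0,0]],[[0,0,0.003],[0,0,0]],[[0,0,0.004],[0,0,0]],[[0,0,0.004],[0,0,0]]]'
```

```text
t: 11.35
tool_pos: [0.5498, -0.2385, 0.077]
tool_rot: [-0.466, -3.106, -0.0]
contact_force: [-0.2, 0.1, 1.0]
opening: 0.0222
grip_force: 59.5
t: 11.85
tool_pos: [0.55, -0.2386, 0.0711]
tool_rot: [0.466, 3.107, -0.0]
contact_force: [-1.4, 1.0, 1.1]
opening: 0.022
grip_force: 59.5
t: 12.35
tool_pos: [0.5498, -0.2386, 0.0668]
tool_rot: [-0.466, -3.106, -0.0]
contact_force: [0.9, -0.7, -1.4]
opening: 0.0216
grip_force: 59.5
```

```bash
python3 -m jog '[[[0,0,0.002],[0,0,0]],[[0,0,0.004],[0,0,0]],[[0,0,0.006],[0,0,0]],[[0,0,0.0075],[0,0,0]],[[0,0,0.009],[0,0,0]]]'
python3 -m jog '[[[0,0,0.001],[0,0,0]],[[0,0,0.002],[0,0,0]],[[0,0,0.003],[0,0,0]],[[0,0,0.003],[0,0,0]],[[0,0,0.003],[0,0,0]]]'
python3 -m jog '[[[0,0,-0.02],[0,0,0]],[[0,0,-0.035],[0,0,0]],[[0,0,-0.05],[0,0,0]],[[0,0,-0.05],[0,0,0]],[[0,0,-0.05],[0,0,0]]]'
python3 -m jog '[[[0,0,0],[0,0,0]],[[0,0,0],[0,0,0]],[[0,0,0],[0,0,0]]]'
python3 - <<'E'
from h import *
plugs("pics/w5.png"); rel([.4345+.0015,-.2357,.105])
E
```

```text
t: 12.85
tool_pos: [0.5499, -0.2386, 0.0579]
tool_rot: [-0.466, -3.107, 0.0]
contact_force: [-0.4, 1.3, 5.2]
opening: 0.0219
grip_force: 59.8
t: 13.35
tool_pos: [0.5513, -0.2392, 0.058]
tool_rot: [0.465, 3.104, -0.001]
contact_force: [-3.0, 2.0, 10.5]
opening: 0.0219
grip_force: 58.9
t: 13.85
tool_pos: [0.55, -0.2387, 0.1053]
tool_rot: [0.466, 3.106, -0.0]
contact_force: [0.6, -0.2, -1.4]
opening: 0.0223
grip_force: 59.9
t: 14.15
tool_pos: [0.5494, -0.2384, 0.1041]
tool_rot: [-0.466, -3.105, -0.001]
contact_force: [-0.4, -0.2, -0.8]
opening: 0.0225
grip_force: 59.9
plug [ 0.4344 -0.2354] area 582 wh [28 27] px [226.7  56.7]
plug [ 0.5311 -0.1332] area 123 wh [10 18] px [413.3 154.6]
plug [ 0.5454 -0.2376] area 215 wh [21 13] px [275.1 216. ]
shift [ 0.1094 -0.0308 -0.0005] turn z None cur yaw 72.94 tilt z [-1.e-03  6.e-04 -1.e+00] pos [ 0.5496 -0.2384  0.1044] t 14.2
```

```bash
python3 -m jog '[[[0.045,-0.0125,0],[0,0,0]],[[0.09,-0.025,0],[0,0,0]],[[0.11,-0.0305,0],[0,0,0]],[[0.11,-0.0305,0],[0,0,0]],[[0.11,-0.0305,0],[0,0,0]]]'
python3 -m jog '[[[0,0,0],[0,0,0]],[[0,0,0],[0,0,0]],[[0,0,0],[0,0,0]],[[0,0,0],[0,0,0]],[[0,0,0],[0,0,0]]]'
python3 - <<'E'
from h import *
plugs("pics/w6.png"); rel([.4345+.0015,-.2357,.105])
E
```

```text
t: 14.7
tool_pos: [0.4361, -0.2357, 0.1053]
tool_rot: [0.467, 3.106, -0.0]
contact_force: [0.5, 0.1, -1.4]
opening: 0.0224
grip_force: 59.9
t: 15.2
tool_pos: [0.436, -0.2354, 0.105]
tool_rot: [-0.466, -3.107, -0.0]
contact_force: [-0.1, 0.4, -1.5]
opening: 0.0225
grip_force: 59.9
plug [ 0.3066 -0.2198] area 1305 wh [99 62] px [239.2  30.3]
plug [ 0.3256 -0.2376] area 1277 wh [109  44] px [221.5  65.9]
plug [ 0.3144 -0.4158] area 241 wh [14 22] px [ 20.8 145.4]
plug [ 0.4327 -0.2355] area 468 wh [25 23] px [274.2 216.7]
shift [-0.0001 -0.0003  0.    ] turn z None cur yaw 72.95 tilt z [-1.e-04  2.e-04 -1.e+00] pos [ 0.436  -0.2354  0.105 ] t 15.25
```

```bash
python3 -m jog '[[[0.001,-0.0003,0.007],[0,0,0]],[[0.001,-0.0003,0.014],[0,0,0]],[[0.001,-0.0003,0.02],[0,0,0]],[[0.001,-0.0003,0.024],[0,0,0]],[[0.001,-0.0003,0.028],[0,0,0]]]'
python3 -m jog '[[[0,0,0.0015],[0,0,0]],[[0,0,0.003],[0,0,0]],[[0,0,0.0045],[0,0,0]],[[0,0,0.006],[0,0,0]],[[0,0,0.0065],[0,0,0]]]'
python3 -m jog '[[[0,0,0.001],[0,0,0]],[[0,0,0.002],[0,0,0]],[[0,0,0.003],[0,0,0]],[[0,0,0.003],[0,0,0]],[[0,0,0.003],[0,0,0]]]'
```

```text
t: 15.75
tool_pos: [0.4348, -0.2354, 0.0767]
tool_rot: [-0.466, -3.107, -0.001]
contact_force: [0.1, 0.8, 0.1]
opening: 0.0223
grip_force: 59.8
t: 16.25
tool_pos: [0.435, -0.2356, 0.0709]
tool_rot: [0.466, 3.106, -0.0]
contact_force: [-0.5, 0.3, 2.6]
opening: 0.0222
grip_force: 59.7
t: 16.75
tool_pos: [0.4361, -0.2363, 0.0697]
tool_rot: [0.466, 3.104, -0.002]
contact_force: [-0.4, 2.9, 10.1]
opening: 0.022
grip_force: 59.8
```

```bash
python3 -m jog '[[[0,0,0.001],[0,0,0]],[[0,0,0.002],[0,0,0]],[[0,0,0.002],[0,0,0]],[[0,0,0.002],[0,0,0]]]'
python3 -m jog '[[[0,0,0.001],[0,0,0]],[[0,0,0.002],[0,0,0]],[[0,0,0.002],[0,0,0]],[[0,0,0.002],[0,0,0]]]'
python3 - <<'E'
from h import *
im,d=snap("wrist","pics/w7.png")
cv2.imwrite("pics/w7b.png",cv2.resize(im[120:360,140:460],(800,600),interpolation=cv2.INTER_CUBIC))
E
```

```text
t: 17.15
tool_pos: [0.4372, -0.2369, 0.0694]
tool_rot: [0.465, 3.101, -0.003]
contact_force: [-1.1, 3.1, 14.7]
opening: 0.0217
grip_force: 59.9
t: 17.55
tool_pos: [0.4384, -0.2375, 0.0691]
tool_rot: [0.465, 3.099, -0.004]
contact_force: [-2.1, 4.4, 20.5]
opening: 0.0223
grip_force: 60.2
```

View pics/w7b.png

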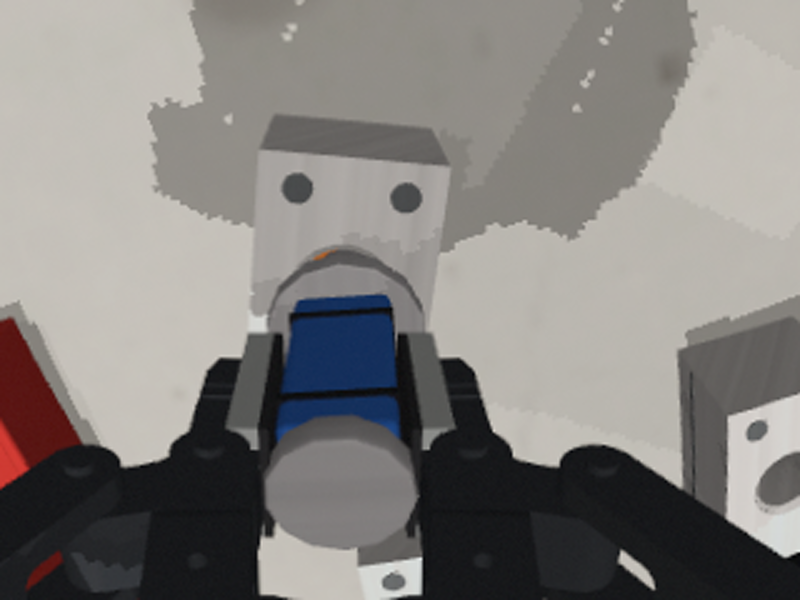

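```bash
python3 -m jog '[[[0,0,-0.02],[0,0,0]],[[0,0,-0.035],[0,0,0]],[[0,0,-0.052],[0,0,0]],[[0,0,-0.052],[0,0,0]],[[0,0,-0.052],[0,0,0]]]'
python3 -c "
from h import *
rel([0.6255,-0.113,0.110])"
```

```text
t: 18.1
tool_pos: [0.4347, -0.2356, 0.1154]
tool_rot: [0.466, 3.107, -0.001]
contact_force: [-1.3, 0.4, -1.3]
opening: 0.0219
grip_force: 60.1
shift [-0.1465  0.1732  0.0053] turn z None cur yaw 72.94 tilt z [ 1.e-04 -4.e-04 -1.e+00] pos [ 0.4347 -0.2356  0.1154] t 18.1
```

```bash
python3 -m jog '[[[-0.03,0.036,0],[0,0,0]],[[-0.065,0.077,0],[0,0,0]],[[-0.1,0.118,0],[0,0,0]],[[-0.13,0.154,0],[0,0,0]],[[-0.1465,0.1732,0.005],[0,0,0]]]'
python3 -m jog '[[[0,0,0],[0,0,0]],[[0,0,0],[0,0,0]],[[0,0,0],[0,0,0]],[[0,0,0],[0,0,0]],[[0,0,0.01],[0,0,0]]]'
python3 -m jog '[[[0,0,0.01],[0,0,0]],[[0,0,0.02],[0,0,0]],[[0,0,0.027],[0,0,0]],[[0,0,0.034],[0,0,0]],[[0,0,0.037],[0,0,0]]]'
python3 -m jog '[[[0,0,0.001],[0,0,0]],[[0,0,0.002],[0,0,0]],[[0,0,0.003],[0,0,0]],[[0,0,0.004],[0,0,0]],[[0,0,0.004],[0,0,0]]]'
```

```text
t: 18.6
tool_pos: [0.6277, -0.1107, 0.1094]
tool_rot: [-0.463, -3.107, -0.001]
contact_force: [-0.1, -0.8, -0.9]
opening: 0.0221
grip_force: 60.1
t: 19.1
tool_pos: [0.6263, -0.114, 0.1023]
tool_rot: [0.467, 3.103, -0.001]
contact_force: [0.2, -0.2, -1.6]
opening: 0.022
grip_force: 60.1
t: 19.6
tool_pos: [0.6251, -0.1127, 0.0623]
tool_rot: [-0.466, -3.105, -0.0]
contact_force: [0.7, -0.2, -0.5]
opening: 0.0219
grip_force: 60.1
t: 20.1
tool_pos: [0.6257, -0.1129, 0.0597]
tool_rot: [0.466, 3.107, -0.0]
contact_force: [-0.2, -0.1, -1.5]
opening: 0.0218
grip_force: 60.1
```

```bash
python3 -m jog '[[[0,0,0.001],[0,0,0]],[[0,0,0.002],[0,0,0]],[[0,0,0.003],[0,0,0]],[[0,0,0.003],[0,0,0]],[[0,0,0.003],[0,0,0]]]'
python3 -m jog '[[[0,0,0.001],[0,0,0]],[[0,0,0.0015],[0,0,0]],[[0,0,0.0015],[0,0,0]],[[0,0,0.0015],[0,0,0]],[[0,0,0.0015],[0,0,0]]]'
```

```text
t: 20.6
tool_pos: [0.6264, -0.113, 0.0579]
tool_rot: [0.466, 3.105, -0.0]
contact_force: [-1.3, 1.1, 5.2]
opening: 0.0221
grip_force: 59.7
t: 21.1
tool_pos: [0.6271, -0.1132, 0.0579]
tool_rot: [0.465, 3.104, -0.001]
contact_force: [-3.1, 1.9, 11.3]
opening: 0.0222
grip_force: 59.5
```

```bash
python3 -m jog '[[[0,0,-0.002],[0,0,0]],[[0,0,-0.002],[0,0,0]]]'
python3 -m jog '[[[0,0,0],[0,0,0]],[[0,0,0],[0,0,0]],[[0,0,0],[0,0,0]],[[0,0,0],[0,0,0]]]' 0.7
python3 -m jog '[[[0,0,-0.04],[0,0,0]],[[0,0,-0.08],[0,0,0]],[[0,0,-0.12],[0,0,0]],[[0.04,0,-0.14],[0,0,0]],[[0.06,0,-0.15],[0,0,0]]]'
python3 -m jog '[[[0,0,0],[0,0,0]],[[0,0,0],[0,0,0]],[[0,0,0],[0,0,0]]]'
python3 - <<'E'
from h import *
im,d=snap("wrist","pics/w8.png"); cv2.imwrite("pics/w8b.png",cv2.resize(im,(800,600),interpolation=cv2.INTER_CUBIC))
E
```

```text
t: 21.3
tool_pos: [0.6262, -0.113, 0.0578]
tool_rot: [0.466, 3.105, -0.0]
contact_force: [0.0, 1.4, 4.6]
opening: 0.022
grip_force: 59.8
t: 21.7
tool_pos: [0.6253, -0.1128, 0.0565]
tool_rot: [-0.466, -3.106, -0.0]
contact_force: [0.5, -0.4, -0.4]
opening: 0.0598
grip_force: 0.0
t: 22.2
tool_pos: [0.5682, -0.0952, 0.2102]
tool_rot: [0.465, 3.103, -0.001]
contact_force: [0.6, -0.6, -0.4]
opening: 0.0598
grip_force: 0.0
t: 22.5
tool_pos: [0.5684, -0.0954, 0.2059]
tool_rot: [-0.466, -3.105, -0.0]
contact_force: [-1.3, 0.8, 0.1]
opening: 0.0597
grip_force: 0.0
```

View pics/w8b.png

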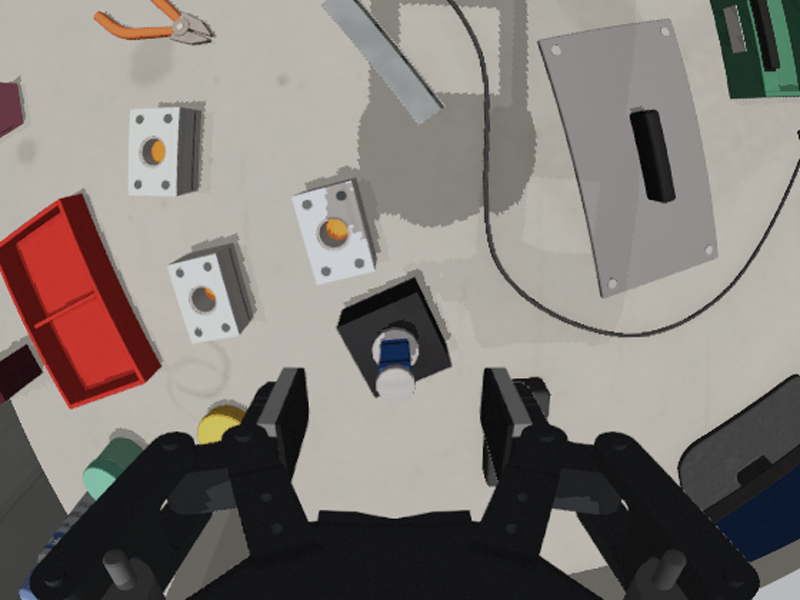

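```bash
cat >> h.py <<'E'
def quad(d,n,c,z):
    q=np.array([pix(d,u,v,z) for u,v in c])[:,:2]; e=q[3]-q[0]+q[2]-q[1]; f=q[1]-q[0]+q[2]-q[3]
    print(n,q.mean(0).round(4),"len",(np.linalg.norm(e)/2).round(4),(np.linalg.norm(f)/2).round(4),"yaw e",np.degrees(np.arctan2(*e[::-1])).round(2),"f",np.degrees(np.arctan2(*f[::-1])).round(2))
E
python3 - <<'E'
from h import *
d=load("pics/w8.png"); S=lambda c:[(u/1.42857,v/1.42857) for u,v in c]
quad(d,"b1",S([(292,194),(355,180),(377,268),(319,284)]),.04)
quad(d,"b2",S([(168,264),(218,247),(241,331),(192,343)]),.04)
quad(d,"b3",S([(129,108),(178,108),(176,195),(128,195)]),.04)
quad(d,"red",S([(0,245),(62,199),(160,362),(70,407)]),.034)
quad(d,"cover",S([(538,41),(669,20),(717,257),(603,296)]),.006)
quad(d,"rib",S([(631,113),(653,108),(675,199),(653,203)]),.034)
print(ctrl.get_obs()["q"].round(3))
rel([.5345,-.1279,.01],np.radians(89))
E
```

```text
b1 [ 0.534  -0.1262] len 0.0637 0.043 yaw e -3.42 f 86.17
b2 [ 0.5485 -0.2368] len 0.0647 0.0442 yaw e -7.29 f 87.66
b3 [ 0.4337 -0.2358] len 0.0636 0.0419 yaw e -21.51 f 67.01
red [ 0.5163 -0.3771] len 0.1632 0.1146 yaw e 4.88 f 95.91
cover [0.5454 0.1208] len 0.211 0.124 yaw e 1.25 f 90.47
rib [0.5438 0.1146] len 0.0707 0.0207 yaw e 3.14 f 88.22
[-0.295 -0.044  1.753 -0.     1.435 -1.568]
shift [ 0.0225 -0.041   0.1958] turn z -0.2805 cur yaw 72.93 tilt z [-1.8e-03  5.0e-04 -1.0e+00] pos [ 0.5684 -0.0954  0.2058] t 22.55
```

```bash
python3 -m jog '[[[0.01,-0.02,0.04],[0,0,-0.13]],[[0.0225,-0.041,0.08],[0,0,-0.254]],[[0.0225,-0.041,0.11],[0,0,-0.254]],[[0.0225,-0.041,0.135],[0,0,-0.254]],[[0.0225,-0.041,0.15],[0,0,-0.254]]]'
python3 -m jog '[[[0,0,0],[0,0,0]],[[0,0,0.01],[0,0,0]],[[0,0,0.025],[0,0,0]],[[0,0,0.038],[0,0,0]],[[0,0,0.044],[0,0,0]]]'
python3 -m jog '[[[0,0,0],[0,0,0]],[[0,0,0],[0,0,0]],[[0,0,0],[0,0,0]]]'
python3 -c "
from h import *
rel([.5345,-.1279,.01],np.radians(87.5))"
```

```text
t: 23.05
tool_pos: [0.5331, -0.1275, 0.0535]
tool_rot: [-0.07, -3.136, -0.003]
contact_force: [0.0, 0.2, 0.0]
opening: 0.0601
grip_force: 0.0
t: 23.55
tool_pos: [0.5339, -0.1275, 0.0114]
tool_rot: [-0.069, -3.139, -0.001]
contact_force: [-0.9, 0.3, 0.2]
opening: 0.0598
grip_force: 0.0
t: 23.85
tool_pos: [0.5353, -0.1281, 0.0138]
tool_rot: [0.069, 3.14, -0.001]
contact_force: [-0.4, 0.4, 0.5]
opening: 0.0596
grip_force: 0.0
shift [0.0008 0.0002 0.0038] turn z -0.0001 cur yaw 87.49 tilt z [ 1.3e-03 -5.0e-04 -1.0e+00] pos [ 0.5353 -0.1281  0.0138] t 23.85
```

```bash
python3 -m jog '[[[0,0,0.002],[0,0,0]],[[0,0,0.002],[0,0,0]],[[0,0,0.002],[0,0,0]],[[0,0,0.002],[0,0,0]],[[0,0,0.002],[0,0,0]]]' 0 70
python3 -m jog '[[[0,0,-0.04],[0,0,0]],[[0,0,-0.09],[0,0,0]],[[0,0,-0.14],[0,0,0]],[[0,0,-0.19],[0,0,0]],[[0,0,-0.2],[0,0,0]]]'
python3 -c "
from h import *
rel([.45,.315,.22],np.radians(-4))"
```

```text
t: 24.35
tool_pos: [0.5355, -0.1282, 0.0119]
tool_rot: [0.069, 3.139, -0.001]
contact_force: [0.5, -0.2, 5.1]
opening: 0.0406
grip_force: 73.0
t: 24.85
tool_pos: [0.5373, -0.1288, 0.2177]
tool_rot: [0.068, 3.131, -0.005]
contact_force: [1.8, -0.9, -2.4]
opening: 0.0414
grip_force: 72.7
shift [ 0.1065  0.4395 -0.0047] turn z -1.5447 cur yaw 87.5 tilt z [ 0.0095 -0.0036 -0.9999] pos [ 0.5373 -0.1288  0.2177] t 24.85
```

```bash
python3 -m jog '[[[0.01,0.04,0],[0,0,0]],[[0.022,0.09,0],[0,0,0]],[[0.034,0.14,0],[0,0,0]],[[0.046,0.19,0],[0,0,0]],[[0.053,0.22,0],[0,0,0]]]'
python3 -m jog '[[[0.012,0.05,0],[0,0,0]],[[0.024,0.1,0],[0,0,0]],[[0.036,0.15,0],[0,0,0]],[[0.046,0.19,0],[0,0,0]],[[0.053,0.22,0],[0,0,0]]]'
python3 -m jog '[[[0,0,0],[0,0,0.14]],[[0,0,0],[0,0,0.28]],[[0,0,0],[0,0,0.42]],[[0,0,0],[0,0,0.56]],[[0,0,0],[0,0,0.7]]]'
python3 -m jog '[[[0,0,0],[0,0,0.14]],[[0,0,0],[0,0,0.28]],[[0,0,0],[0,0,0.42]],[[0,0,0],[0,0,0.56]],[[0,0,0],[0,0,0.7]]]'
python3 -m jog '[[[0,0,0],[0,0,0.1]],[[0,0,0],[0,0,0.197]],[[0,0,0],[0,0,0.197]],[[0,0,0],[0,0,0.197]],[[0,0,0],[0,0,0.197]]]'
python3 - <<'E'
from h import *
im,d=snap("wrist","pics/w9.png"); cv2.imwrite("pics/w9b.png",cv2.resize(im,(800,600),interpolation=cv2.INTER_CUBIC))
E
```

```text
t: 25.35
tool_pos: [0.4889, 0.0967, 0.2081]
tool_rot: [-0.066, -3.136, -0.001]
contact_force: [0.6, -0.2, -2.1]
opening: 0.0413
grip_force: 72.7
t: 25.85
tool_pos: [0.4455, 0.3184, 0.2079]
tool_rot: [-0.065, -3.136, 0.003]
contact_force: [0.3, -0.7, -2.4]
opening: 0.0411
grip_force: 72.6
t: 26.35
tool_pos: [0.4466, 0.3157, 0.2077]
tool_rot: [-1.148, -2.92, 0.006]
contact_force: [1.5, 0.2, -2.8]
opening: 0.0407
grip_force: 72.7
t: 26.85
tool_pos: [0.4466, 0.3156, 0.2077]
tool_rot: [-2.081, -2.35, 0.008]
contact_force: [-0.3, -0.4, -2.1]
opening: 0.0408
grip_force: 72.6
t: 27.35
tool_pos: [0.4476, 0.3161, 0.2099]
tool_rot: [-2.296, -2.144, 0.003]
contact_force: [-0.1, 0.4, -2.3]
opening: 0.041
grip_force: 72.6
```

View pics/w9b.png

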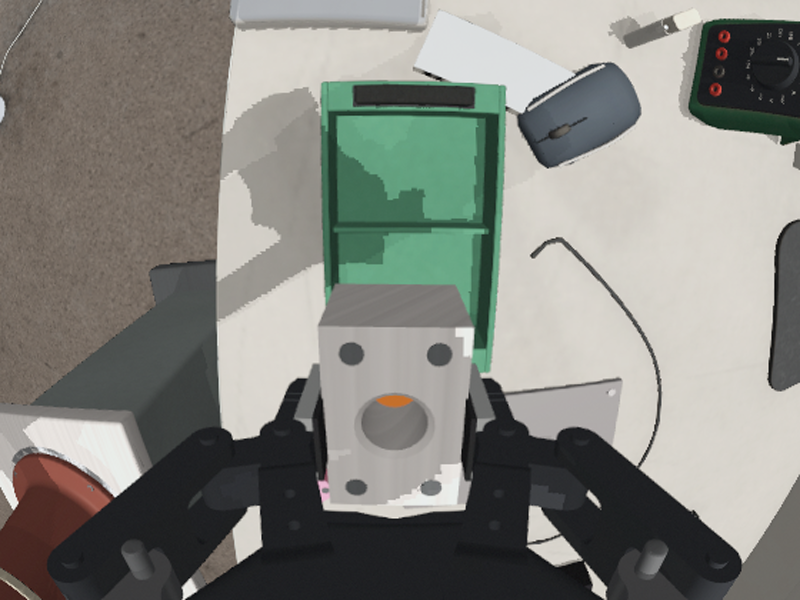

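Run:
```python
from h import *
d=load("pics/w9.png"); k=1.42857
P=lambda u,v,z: pix(d,u/k,v/k,z)
a,b,c=P(320,83,.05),P(508,86,.05),P(491,373,.05)
print(a,b,c); f=b-a; e=b-c
print("width",np.hypot(*f[:2]),np.degrees(np.arctan2(f[1],f[0])),"len",np.hypot(*e[:2]),np.degrees(np.arctan2(-e[0],e[1])),"ctr",(a+c)/2)
l,r=P(334,229,.034),P(488,231,.034); print("divider",(l+r)/2,np.hypot(*(r-l)[:2]))
print("padmid L",(P(354,87,.058)+P(475,88,.058))/2, "inner edge post", P(415,114,.05))
zb=d["tp"][2]+.028; print("block ctr", P(395,421,zb), "tp",d["tp"])
rel([.45,.315,.22],np.radians(-4))
```

```text
[0.40899913 0.44278363 0.05      ] [0.52990691 0.43381127 0.05      ] [0.51384617 0.23116446 0.05      ]
width 0.1212402339829279 -4.244042619278978 len 0.20328225825190158 -4.531497924030668 ctr [0.46142265 0.33697404 0.05      ]
divider [0.46132075 0.33872409 0.034     ] 0.10798942162498193
padmid L [0.46884952 0.43414604 0.058     ] inner edge post [0.46811934 0.4170287  0.05      ]
block ctr [0.44834886 0.31925213 0.23794151] tp [0.44760849 0.3160963  0.20994151]
shift [-0.001   0.0023 -0.0097] turn z 0.0009 cur yaw -3.95 tilt z [-1.2e-03 -6.0e-04 -1.0e+00] pos [0.4478 0.3162 0.2103] t 27.4
```

```bash
python3 -m jog '[[[-0.0215,0.011,0.03],[0,0,0]],[[-0.0215,0.011,0.06],[0,0,0]],[[-0.0215,0.011,0.09],[0,0,0]],[[-0.0215,0.011,0.11],[0,0,0]],[[-0.0215,0.011,0.12],[0,0,0]]]'
python3 -m jog '[[[0,0,0],[0,0,0]],[[0,0,0],[0,0,0]],[[0,0,0.01],[0,0,0]],[[0,0,0.025],[0,0,0]],[[0,0,0.04],[0,0,0]]]'
python3 -c "
from h import *
rel([.4575,.294,.017],np.radians(-4.4))"
```

```text
t: 27.9
tool_pos: [0.4561, 0.2933, 0.0884]
tool_rot: [-2.296, -2.142, 0.006]
contact_force: [-0.2, -0.3, -2.7]
opening: 0.041
grip_force: 72.8
t: 28.4
tool_pos: [0.4578, 0.2943, 0.0505]
tool_rot: [2.297, 2.142, 0.001]
contact_force: [1.5, -0.5, -2.7]
opening: 0.0412
grip_force: 72.8
shift [-0.0003 -0.0003  0.0335] turn z 0.0069 cur yaw -4.0 tilt z [ 9.e-04  4.e-04 -1.e+00] pos [0.4578 0.2943 0.0505] t 28.4
```

```bash
python3 -m jog '[[[0,0,0.01],[0,0,0.007]],[[0,0,0.02],[0,0,0.007]],[[0,0,0.028],[0,0,0.007]],[[0,0,0.032],[0,0,0.007]],[[0,0,0.034],[0,0,0.007]]]'
python3 -m jog '[[[0,0,0.001],[0,0,0]],[[0,0,0.002],[0,0,0]],[[0,0,0.002],[0,0,0]],[[0,0,0.002],[0,0,0]]]'
```

```text
t: 28.9
tool_pos: [0.4575, 0.294, 0.0166]
tool_rot: [-2.305, -2.134, 0.001]
contact_force: [0.2, -0.6, -3.6]
opening: 0.0409
grip_force: 72.8
t: 29.3
tool_pos: [0.458, 0.2943, 0.0159]
tool_rot: [2.305, 2.134, 0.001]
contact_force: [-0.8, 0.1, 1.7]
opening: 0.0412
grip_force: 73.1
```

```bash
python3 -m jog '[[[0,0,-0.001],[0,0,0]],[[0,0,-0.001],[0,0,0]],[[0,0,-0.001],[0,0,0]]]' 0.7
python3 -m jog '[[[0,0,-0.03],[0,0,0]],[[0,0,-0.08],[0,0,0]],[[0,0,-0.13],[0,0,0]],[[0,0,-0.17],[0,0,0]],[[0,0,-0.19],[0,0,0]]]'
python3 -m jog '[[[-0.035,0.009,0],[0,0,0]],[[-0.08,0.02,0],[0,0,0]],[[-0.12,0.03,0],[0,0,0]],[[-0.16,0.04,0],[0,0,0]],[[-0.175,0.044,0],[0,0,0]]]'
python3 -m jog '[[[-0.045,0.011,0],[0,0,0]],[[-0.09,0.022,0],[0,0,0]],[[-0.13,0.033,0],[0,0,0]],[[-0.165,0.041,0],[0,0,0]],[[-0.175,0.044,0],[0,0,0]]]'
python3 -m jog '[[[-0.045,0.011,0],[0,0,0]],[[-0.09,0.022,0],[0,0,0]],[[-0.13,0.033,0],[0,0,0]],[[-0.165,0.041,0],[0,0,0]],[[-0.174,0.044,0],[0,0,0]]]'
python3 -m jog '[[[0,0,0],[0,0,-0.14]],[[0,0,0],[0,0,-0.28]],[[0,0,0],[0,0,-0.42]],[[0,0,0],[0,0,-0.56]],[[0,0,0],[0,0,-0.7]]]'
python3 -m jog '[[[0,0,0],[0,0,-0.14]],[[0,0,0],[0,0,-0.28]],[[0,0,0],[0,0,-0.42]],[[0,0,0],[0,0,-0.56]],[[0,0,0],[0,0,-0.7]]]'
python3 -m jog '[[[0,0,0],[0,0,-0.143]],[[0,0,0],[0,0,-0.143]],[[0,0,0],[0,0,-0.143]],[[0,0,0],[0,0,-0.143]],[[0,0,0],[0,0,-0.143]]]'
python3 - <<'E'
from h import *
rel([.5495,-.2386,.01],np.radians(84))
im,d=snap("wrist","pics/w10.png"); cv2.imwrite("pics/w10b.png",cv2.resize(im,(800,600),interpolation=cv2.INTER_CUBIC))
E
```

```text
t: 29.6
tool_pos: [0.458, 0.2943, 0.0165]
tool_rot: [2.305, 2.134, 0.002]
contact_force: [-0.5, 0.2, 0.5]
opening: 0.06
grip_force: 0.0
t: 30.1
tool_pos: [0.4595, 0.295, 0.2116]
tool_rot: [2.303, 2.133, 0.012]
contact_force: [-0.1, -0.4, 0.6]
opening: 0.0596
grip_force: 0.0
t: 30.6
tool_pos: [0.4884, 0.1134, 0.2063]
tool_rot: [2.308, 2.13, 0.0]
contact_force: [-1.0, 0.5, -0.6]
opening: 0.0596
grip_force: 0.0
t: 31.1
tool_pos: [0.5187, -0.0646, 0.2062]
tool_rot: [2.309, 2.129, -0.0]
contact_force: [-0.5, 0.3, 0.5]
opening: 0.06
grip_force: 0.0
t: 31.6
tool_pos: [0.5491, -0.241, 0.206]
tool_rot: [2.308, 2.131, -0.0]
contact_force: [0.5, 0.7, 0.0]
opening: 0.0598
grip_force: 0.0
t: 32.1
tool_pos: [0.5491, -0.237, 0.206]
tool_rot: [-1.424, -2.8, -0.001]
contact_force: [-0.4, -1.0, -1.2]
opening: 0.0598
grip_force: 0.0
t: 32.6
tool_pos: [0.5491, -0.2369, 0.206]
tool_rot: [-0.377, -3.119, -0.001]
contact_force: [0.4, 0.4, -1.0]
opening: 0.0599
grip_force: 0.0
t: 33.1
tool_pos: [0.5489, -0.2382, 0.2061]
tool_rot: [-0.166, -3.137, -0.0]
contact_force: [0.9, 0.4, -0.7]
opening: 0.0595
grip_force: 0.0
shift [-0.0006 -0.0003  0.1961] turn z -0.001 cur yaw 83.94 tilt z [-0.e+00  1.e-04 -1.e+00] pos [ 0.5489 -0.2382  0.2061] t 33.1
```

View pics/w10b.png

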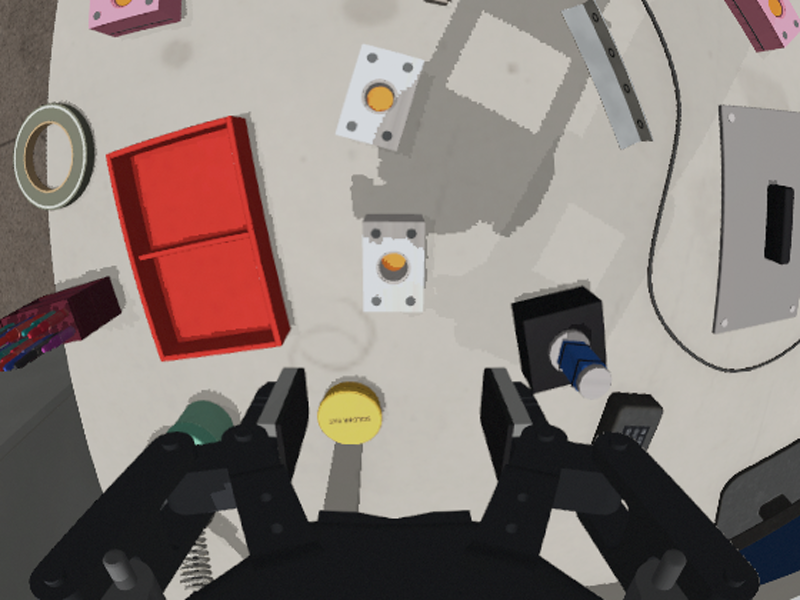

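```bash
python3 -m jog '[[[0,0,0.05],[0,0,0]],[[0,0,0.09],[0,0,0]],[[0,0,0.125],[0,0,0]],[[0,0,0.15],[0,0,0]],[[0,0,0.165],[0,0,0]]]'
python3 -m jog '[[[0,0,0],[0,0,0]],[[0,0,0.01],[0,0,0]],[[0,0,0.02],[0,0,0]],[[0,0,0.028],[0,0,0]],[[0,0,0.028],[0,0,0]]]'
python3 -m jog '[[[0,0,0],[0,0,0]],[[0,0,0],[0,0,0]],[[0,0,0],[0,0,0]],[[0,0,0],[0,0,0]],[[0,0,0],[0,0,0]]]' 0 70
python3 -m jog '[[[0,0,-0.04],[0,0,0]],[[0,0,-0.09],[0,0,0]],[[0,0,-0.14],[0,0,0]],[[0,0,-0.18],[0,0,0]],[[0,0,-0.2],[0,0,0]]]'
python3 - <<'E'
from h import *
d=load("pics/w10.png"); S=lambda c:[(u/1.42857,v/1.42857) for u,v in c]
quad(d,"red",S([(108,157),(236,117),(290,341),(163,360)]),.034)
print("divider mid",(pix(d,138/1.42857,256/1.42857,.03)+pix(d,254/1.42857,233/1.42857,.03))/2)
quad(d,"b3",S([(362,44),(425,60),(400,155),(336,134)]),.04); print(pix(d,379/1.42857,97/1.42857,.029))
quad(d,"b2",S([(363,221),(425,221),(424,312),(362,311)]),.04)
rel([.463,.377,.21],np.radians(-4.4))
E
```

```text
t: 33.65
tool_pos: [0.5474, -0.2377, 0.0382]
tool_rot: [-0.166, -3.134, -0.003]
contact_force: [-0.4, 0.1, 1.1]
opening: 0.0597
grip_force: 0.0
t: 34.15
tool_pos: [0.5482, -0.2381, 0.012]
tool_rot: [-0.165, -3.136, -0.001]
contact_force: [0.5, -0.2, -0.4]
opening: 0.0599
grip_force: 0.0
t: 34.65
tool_pos: [0.5494, -0.2388, 0.0137]
tool_rot: [0.164, 3.136, -0.001]
contact_force: [1.0, 0.2, 2.1]
opening: 0.0409
grip_force: 73.8
t: 35.15
tool_pos: [0.5501, -0.2392, 0.2179]
tool_rot: [0.164, 3.132, -0.004]
contact_force: [0.0, -0.4, -1.4]
opening: 0.0407
grip_force: 73.5
red [ 0.5196 -0.3847] len 0.1684 0.1123 yaw e 3.74 f 93.65
divider mid [ 0.51795517 -0.38610382  0.03      ]
b3 [ 0.4351 -0.2347] len 0.0646 0.0434 yaw e -21.13 f 66.64
[ 0.4333958  -0.23589235  0.029     ]
b2 [ 0.5502 -0.2387] len 0.0645 0.0428 yaw e -6.78 f 83.33
shift [0.1511 0.6037 0.0055] turn z 1.5429 cur yaw 84.0 tilt z [ 0.0053 -0.0031 -1.    ] pos [ 0.5501 -0.2392  0.2179] t 35.15
```

```bash
python3 -m jog '[[[0.01,0.04,0],[0,0,0]],[[0.022,0.088,0],[0,0,0]],[[0.034,0.136,0],[0,0,0]],[[0.044,0.176,0],[0,0,0]],[[0.0503,0.2013,0],[0,0,0]]]'
python3 -m jog '[[[0.012,0.048,0],[0,0,0]],[[0.024,0.096,0],[0,0,0]],[[0.036,0.144,0],[0,0,0]],[[0.046,0.184,0],[0,0,0]],[[0.0503,0.2013,0],[0,0,0]]]'
python3 -m jog '[[[0.012,0.048,0],[0,0,0]],[[0.024,0.096,0],[0,0,0]],[[0.036,0.144,0],[0,0,0]],[[0.046,0.184,0],[0,0,0]],[[0.0503,0.2013,0],[0,0,0]]]'
python3 -m jog '[[[0,0,0],[0,0,0.14]],[[0,0,0],[0,0,0.28]],[[0,0,0],[0,0,0.42]],[[0,0,0],[0,0,0.56]],[[0,0,0],[0,0,0.7]]]'
python3 -m jog '[[[0,0,0],[0,0,0.14]],[[0,0,0],[0,0,0.28]],[[0,0,0],[0,0,0.42]],[[0,0,0],[0,0,0.56]],[[0,0,0],[0,0,0.7]]]'
python3 -m jog '[[[0,0,0],[0,0,0.143]],[[0,0,0],[0,0,0.143]],[[0,0,0],[0,0,0.143]],[[0,0,0],[0,0,0.143]],[[0,0,0],[0,0,0.143]]]'
python3 - <<'E'
from h import *
im,d=snap("wrist","pics/w11.png")
rel([.463,.377,.06],np.radians(-4.4))
E
```

```text
t: 35.65
tool_pos: [0.5185, -0.0303, 0.2121]
tool_rot: [-0.161, -3.136, -0.002]
contact_force: [0.6, 0.3, -2.5]
opening: 0.0404
grip_force: 73.5
t: 36.15
tool_pos: [0.4893, 0.1755, 0.2121]
tool_rot: [-0.159, -3.136, -0.001]
contact_force: [0.4, 0.4, -1.8]
opening: 0.0409
grip_force: 73.5
t: 36.65
tool_pos: [0.4603, 0.3806, 0.212]
tool_rot: [-0.159, -3.136, 0.0]
contact_force: [-1.2, -0.4, -2.3]
opening: 0.0407
grip_force: 73.5
t: 37.15
tool_pos: [0.4617, 0.377, 0.2121]
tool_rot: [-1.239, -2.886, 0.003]
contact_force: [-0.5, -0.1, -3.0]
opening: 0.0406
grip_force: 73.3
t: 37.65
tool_pos: [0.4618, 0.3769, 0.2121]
tool_rot: [-2.154, -2.286, 0.003]
contact_force: [-0.2, 0.9, -2.4]
opening: 0.0409
grip_force: 73.3
t: 38.15
tool_pos: [0.462, 0.3777, 0.213]
tool_rot: [2.304, 2.135, -0.0]
contact_force: [0.3, -0.1, -1.6]
opening: 0.0409
grip_force: 73.3
shift [-0.0007  0.0011  0.1531] turn z 0.0006 cur yaw -4.36 tilt z [-1.e-04 -1.e-04 -1.e+00] pos [0.462  0.3778 0.2131] t 38.2
```

```bash
python3 -m jog '[[[0,0.0015,0.04],[0,0,0]],[[0,0.0015,0.07],[0,0,0]],[[0,0.0015,0.1],[0,0,0]],[[0,0.0015,0.115],[0,0,0]],[[0,0.0015,0.12],[0,0,0]]]'
python3 -m jog '[[[0,0,0],[0,0,0]],[[0,0,0],[0,0,0]],[[0,0,0.01],[0,0,0]],[[0,0,0.025],[0,0,0]],[[0,0,0.04],[0,0,0]]]'
python3 -m jog '[[[0,0,0.01],[0,0,0]],[[0,0,0.02],[0,0,0]],[[0,0,0.028],[0,0,0]],[[0,0,0.032],[0,0,0]],[[0,0,0.0345],[0,0,0]]]'
python3 -m jog '[[[0,0,0.001],[0,0,0]],[[0,0,0.002],[0,0,0]],[[0,0,0.002],[0,0,0]],[[0,0,0.002],[0,0,0]]]'
```

```text
t: 38.7
tool_pos: [0.4624, 0.3771, 0.0909]
tool_rot: [-2.304, -2.134, 0.006]
contact_force: [0.5, 0.3, -2.5]
opening: 0.041
grip_force: 73.5
t: 39.2
tool_pos: [0.4636, 0.3778, 0.0523]
tool_rot: [2.305, 2.134, 0.001]
contact_force: [-0.2, -0.1, -1.3]
opening: 0.0408
grip_force: 73.5
t: 39.7
tool_pos: [0.4635, 0.3777, 0.0182]
tool_rot: [-2.305, -2.134, 0.0]
contact_force: [-0.4, -0.4, -2.2]
opening: 0.0411
grip_force: 73.5
t: 40.1
tool_pos: [0.4638, 0.378, 0.0177]
tool_rot: [2.305, 2.134, 0.001]
contact_force: [-1.6, -1.9, 5.4]
opening: 0.0411
grip_force: 74.4
```

```bash
python3 -m jog '[[[0,0,-0.001],[0,0,0]],[[0,0,-0.001],[0,0,0]],[[0,0,-0.001],[0,0,0]]]' 0.7
python3 -m jog '[[[0,0,-0.03],[0,0,0]],[[0,0,-0.08],[0,0,0]],[[0,0,-0.13],[0,0,0]],[[0,0,-0.17],[0,0,0]],[[0,0,-0.19],[0,0,0]]]'
python3 -m jog '[[[-0.04,0.001,0],[0,0,0]],[[-0.085,0.002,0],[0,0,0]],[[-0.13,0.004,0],[0,0,0]],[[-0.175,0.005,0],[0,0,0]],[[-0.205,0.006,0],[0,0,0]]]'
python3 -m jog '[[[-0.048,0.001,0],[0,0,0]],[[-0.096,0.002,0],[0,0,0]],[[-0.144,0.004,0],[0,0,0]],[[-0.185,0.005,0],[0,0,0]],[[-0.205,0.006,0],[0,0,0]]]'
python3 -m jog '[[[-0.048,0.001,0],[0,0,0]],[[-0.096,0.002,0],[0,0,0]],[[-0.144,0.004,0],[0,0,0]],[[-0.185,0.005,0],[0,0,0]],[[-0.204,0.005,0],[0,0,0]]]'
python3 -m jog '[[[0,0,0],[0,0,-0.14]],[[0,0,0],[0,0,-0.28]],[[0,0,0],[0,0,-0.42]],[[0,0,0],[0,0,-0.56]],[[0,0,0],[0,0,-0.7]]]'
python3 -m jog '[[[0,0,0],[0,0,-0.14]],[[0,0,0],[0,0,-0.28]],[[0,0,0],[0,0,-0.42]],[[0,0,0],[0,0,-0.56]],[[0,0,0],[0,0,-0.576]]]'
python3 -m jog '[[[0,0,0],[0,0,0]],[[0,0,0],[0,0,0]],[[0,0,0],[0,0,0]]]'
python3 - <<'E'
from h import *
rel([.434,-.2356,.01],np.radians(68.7))
plugs("pics/w12.png",.029)
E
```

```text
t: 40.4
tool_pos: [0.4638, 0.378, 0.0177]
tool_rot: [2.305, 2.134, 0.002]
contact_force: [-0.4, 0.7, 0.6]
opening: 0.06
grip_force: 0.0
t: 40.9
tool_pos: [0.4653, 0.379, 0.2132]
tool_rot: [2.304, 2.133, 0.013]
contact_force: [0.7, 0.7, 0.5]
opening: 0.0597
grip_force: 0.0
t: 41.4
tool_pos: [0.4534, 0.1707, 0.2075]
tool_rot: [2.306, 2.132, 0.0]
contact_force: [0.8, 0.4, 1.0]
opening: 0.0599
grip_force: 0.0
t: 41.9
tool_pos: [0.4436, -0.0347, 0.2077]
tool_rot: [2.308, 2.13, 0.0]
contact_force: [0.6, 0.6, 0.0]
opening: 0.0596
grip_force: 0.0
t: 42.4
tool_pos: [0.4327, -0.2389, 0.2077]
tool_rot: [2.308, 2.13, -0.001]
contact_force: [0.1, 1.1, 0.5]
opening: 0.0597
grip_force: 0.0
t: 42.9
tool_pos: [0.4332, -0.2358, 0.2075]
tool_rot: [1.426, 2.799, -0.0]
contact_force: [0.0, 0.5, 0.1]
opening: 0.0593
grip_force: 0.0
t: 43.4
tool_pos: [0.4332, -0.2357, 0.2075]
tool_rot: [0.58, 3.087, -0.0]
contact_force: [0.4, -0.7, 0.0]
opening: 0.0598
grip_force: 0.0
t: 43.7
tool_pos: [0.4332, -0.2357, 0.2076]
tool_rot: [0.582, 3.087, -0.0]
contact_force: [0.1, -0.1, -0.3]
opening: 0.0597
grip_force: 0.0
shift [-0.0007  0.0004  0.1976] turn z -0.0012 cur yaw 68.63 tilt z [ 1.e-04 -1.e-04 -1.e+00] pos [ 0.4332 -0.2357  0.2076] t 43.7
plug [0.3462 0.1203] area 113 wh [11 15] px [524.1  19.8]
plug [ 0.3023 -0.2202] area 634 wh [73 39] px [241.2  56.2]
plug [ 0.3225 -0.2398] area 611 wh [78 26] px [230.2  82.4]
plug [ 0.3134 -0.4212] area 169 wh [13 17] px [ 82.7 148. ]
plug [ 0.434  -0.2359] area 194 wh [17 15] px [275.9 183.6]
plug [ 0.645  -0.2814] area 308 wh [39 22] px [302.7 344.5]
```

```bash
python3 -m jog '[[[-0.0007,0.0004,0.05],[0,0,0]],[[-0.0007,0.0004,0.09],[0,0,0]],[[-0.0007,0.0004,0.125],[0,0,0]],[[-0.0007,0.0004,0.15],[0,0,0]],[[-0.0007,0.0004,0.165],[0,0,0]]]'
python3 -m jog '[[[0,0,0],[0,0,0]],[[0,0,0.01],[0,0,0]],[[0,0,0.02],[0,0,0]],[[0,0,0.03],[0,0,0]],[[0,0,0.03],[0,0,0]]]'
python3 -m jog '[[[0,0,0],[0,0,0]],[[0,0,0],[0,0,0]],[[0,0,0],[0,0,0]],[[0,0,0],[0,0,0]],[[0,0,0],[0,0,0]]]' 0 70
python3 -m jog '[[[0,0,-0.03],[0,0,0]],[[0,0,-0.06],[0,0,0]],[[0,0,-0.09],[0,0,0]],[[0,0,-0.11],[0,0,0]],[[0,0,-0.11],[0,0,0]]]'
python3 -c "
from h import *
rel([.476,-.387,.12],np.radians(93.5))"
```

```text
t: 44.25
tool_pos: [0.4325, -0.2345, 0.0398]
tool_rot: [-0.581, -3.084, -0.003]
contact_force: [-0.6, -0.3, -0.6]
opening: 0.06
grip_force: 0.0
t: 44.75
tool_pos: [0.4331, -0.2349, 0.0112]
tool_rot: [-0.58, -3.085, -0.002]
contact_force: [0.5, -0.3, 0.4]
opening: 0.0599
grip_force: 0.0
t: 45.25
tool_pos: [0.4343, -0.2358, 0.0131]
tool_rot: [0.58, 3.087, -0.001]
contact_force: [0.6, -0.8, 0.9]
opening: 0.0406
grip_force: 71.8
t: 45.75
tool_pos: [0.4357, -0.2368, 0.1259]
tool_rot: [0.58, 3.082, -0.004]
contact_force: [0.9, -0.3, -1.3]
opening: 0.041
grip_force: 71.5
shift [-0.0921 -0.1253  0.0066] turn z -0.4328 cur yaw 68.7 tilt z [ 0.0051 -0.0038 -1.    ] pos [ 0.4357 -0.2368  0.1259] t 45.75
```

```bash
python3 -m jog '[[[-0.02,-0.03,0],[0,0,-0.1]],[[-0.045,-0.06,0],[0,0,-0.2]],[[-0.07,-0.09,0],[0,0,-0.3]],[[-0.085,-0.115,0],[0,0,-0.4]],[[-0.092,-0.125,0],[0,0,-0.433]]]'
python3 -m jog '[[[0,0,0],[0,0,0]],[[0,0,0],[0,0,0]],[[0,0,0],[0,0,0]],[[0,0,0],[0,0,0]],[[0,0,0],[0,0,0]]]'
python3 - <<'E'
from h import *
rel([.476,-.387,.017],np.radians(93.5))
im,d=snap("wrist","pics/w13.png"); cv2.imwrite("pics/w13b.png",cv2.resize(im,(800,600),interpolation=cv2.INTER_CUBIC))
E
```

```text
t: 46.25
tool_pos: [0.4735, -0.3872, 0.1199]
tool_rot: [0.097, -3.138, -0.003]
contact_force: [0.3, 0.3, -1.6]
opening: 0.0409
grip_force: 71.6
t: 46.75
tool_pos: [0.4743, -0.3848, 0.1226]
tool_rot: [-0.097, 3.14, 0.0]
contact_force: [0.8, 0.2, -2.4]
opening: 0.0406
grip_force: 71.6
shift [-0.0016 -0.0023  0.1056] turn z 0.0007 cur yaw 93.54 tilt z [ 1.e-04  0.e+00 -1.e+00] pos [ 0.4743 -0.3848  0.1226] t 46.75
```

View pics/w13b.png

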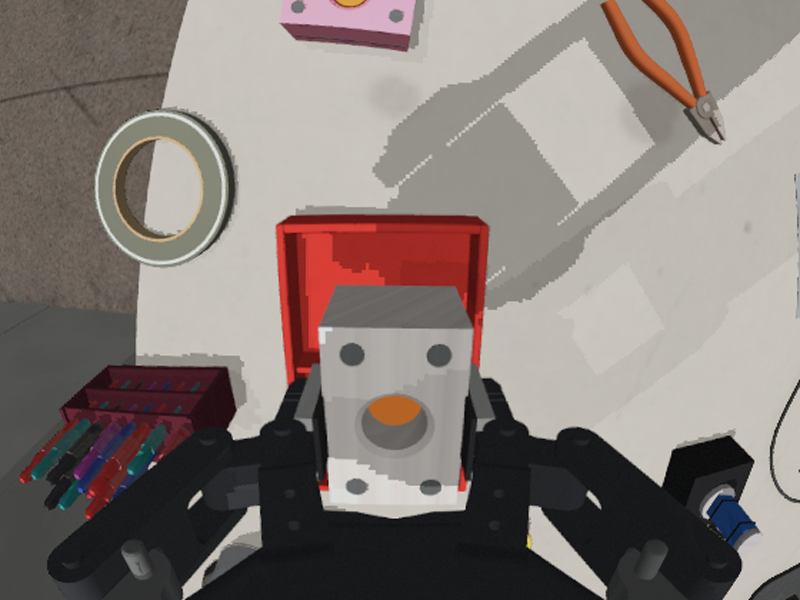

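Run:
```python
from h import *
d=load("pics/w13.png");k=1.42857
a,b=pix(d,277/k,220/k,.034),pix(d,489/k,220/k,.034); e=b-a; n=np.array([e[1],-e[0],0])/np.linalg.norm(e)
print(a,b,np.linalg.norm(e),np.degrees(np.arctan2(e[1],e[0])),"bay",(a+b)/2+.045*n,"blk",pix(d,395/k,421/k,d["tp"][2]+.027))
rel(((a+b)/2+.045*n)[:2].tolist()+[.03],np.arctan2(e[1],e[0]))
```

```text
[ 0.43377595 -0.44728628  0.034     ] [ 0.42758278 -0.33925245  0.034     ] 0.10821119636172408 93.28096113741621 bay [ 0.4756056  -0.39069391  0.034     ] blk [ 0.47208954 -0.38470007  0.14964033]
shift [-0.0009 -0.0058  0.0927] turn z 0.0044 cur yaw 93.53 tilt z [ 2.e-04 -1.e-04 -1.e+00] pos [ 0.4743 -0.3849  0.1227] t 46.8
```

```bash
python3 -m jog '[[[-0.003,-0.0045,0.01],[0,0,0]],[[-0.003,-0.0045,0.03],[0,0,0]],[[-0.003,-0.0045,0.05],[0,0,0]],[[-0.003,-0.0045,0.06],[0,0,0]],[[-0.003,-0.0045,0.07],[0,0,0]]]'
python3 -m jog '[[[0,0,0],[0,0,0]],[[0,0,0.01],[0,0,0]],[[0,0,0.02],[0,0,0]],[[0,0,0.03],[0,0,0]],[[0,0,0.035],[0,0,0]]]'
python3 -m jog '[[[0,0,0],[0,0,0]],[[0,0,0.001],[0,0,0]],[[0,0,0.002],[0,0,0]],[[0,0,0.002],[0,0,0]]]'
```

```text
t: 47.3
tool_pos: [0.4774, -0.3896, 0.0514]
tool_rot: [0.096, -3.14, -0.001]
contact_force: [0.5, 0.2, -2.5]
opening: 0.0408
grip_force: 71.6
t: 47.8
tool_pos: [0.4771, -0.3894, 0.017]
tool_rot: [0.096, -3.139, -0.002]
contact_force: [-4.1, 4.0, 20.7]
opening: 0.0407
grip_force: 74.2
t: 48.2
tool_pos: [0.4778, -0.39, 0.0171]
tool_rot: [0.096, -3.14, -0.0]
contact_force: [-4.4, 3.4, 7.1]
opening: 0.0409
grip_force: 72.8
```

```bash
python3 -m jog '[[[0,0,-0.001],[0,0,0]],[[0,0,-0.001],[0,0,0]],[[0,0,-0.001],[0,0,0]]]' 0.62
python3 -m jog '[[[0,0,-0.03],[0,0,0]],[[0,0,-0.08],[0,0,0]],[[0,0,-0.13],[0,0,0]],[[0,0,-0.17],[0,0,0]],[[0,0,-0.18],[0,0,0]]]'
python3 -m jog '[[[-0.007,0.035,0],[0,0,0]],[[-0.015,0.078,0],[0,0,0]],[[-0.023,0.12,0],[0,0,0]],[[-0.03,0.156,0],[0,0,0]],[[-0.0323,0.1683,0],[0,0,0]]]'
python3 -m jog '[[[-0.007,0.035,0],[0,0,0]],[[-0.015,0.078,0],[0,0,0]],[[-0.023,0.12,0],[0,0,0]],[[-0.03,0.156,0],[0,0,0]],[[-0.0323,0.1683,0],[0,0,0]]]'
python3 -m jog '[[[-0.007,0.035,0],[0,0,0]],[[-0.015,0.078,0],[0,0,0]],[[-0.023,0.12,0],[0,0,0]],[[-0.03,0.156,0],[0,0,0.03]],[[-0.0323,0.1683,0],[0,0,0.03]]]'
python3 -m jog '[[[0,0,0],[0,0,0]],[[0,0,0],[0,0,0]],[[0,0,0],[0,0,0]],[[0,0,0],[0,0,0]]]'
python3 - <<'E'
from h import *
rel([.544,.12,.011],np.radians(91.7))
im,d=snap("wrist","pics/w14.png"); cv2.imwrite("pics/w14b.png",cv2.resize(im,(800,600),interpolation=cv2.INTER_CUBIC))
E
```

```text
t: 48.5
tool_pos: [0.4777, -0.3899, 0.0167]
tool_rot: [-0.096, 3.14, -0.001]
contact_force: [0.2, 0.4, 0.8]
opening: 0.0527
grip_force: 0.0
t: 49.0
tool_pos: [0.4798, -0.392, 0.2038]
tool_rot: [-0.096, 3.133, -0.013]
contact_force: [1.3, 0.1, -1.3]
opening: 0.053
grip_force: 0.0
t: 49.5
tool_pos: [0.4992, -0.2168, 0.1953]
tool_rot: [0.101, -3.139, -0.003]
contact_force: [0.6, -0.5, 0.5]
opening: 0.0529
grip_force: 0.0
t: 50.0
tool_pos: [0.5214, -0.0477, 0.1958]
tool_rot: [0.1, -3.139, -0.001]
contact_force: [1.4, -0.5, -0.8]
opening: 0.0529
grip_force: 0.0
t: 50.5
tool_pos: [0.5437, 0.1217, 0.196]
tool_rot: [0.052, -3.14, 0.0]
contact_force: [-0.1, 0.1, 0.9]
opening: 0.0531
grip_force: 0.0
t: 50.9
tool_pos: [0.5435, 0.1187, 0.1966]
tool_rot: [-0.046, 3.141, -0.001]
contact_force: [0.2, 0.7, -0.1]
opening: 0.053
grip_force: 0.0
shift [-0.0005  0.0014  0.1856] turn z -0.0003 cur yaw 91.68 tilt z [ 0.e+00 -3.e-04 -1.e+00] pos [0.5435 0.1187 0.1966] t 50.9
```

View pics/w14b.png

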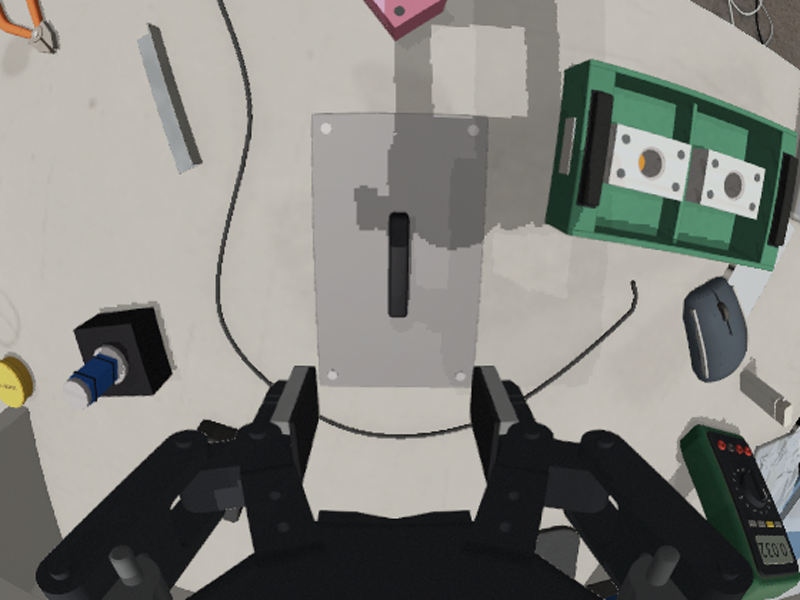

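Run:
```python
from h import *
d=load("pics/w14.png"); S=lambda c:[(u/1.42857,v/1.42857) for u,v in c]
quad(d,"cover",S([(312,114),(488,116),(474,387),(319,386)]),.006)
quad(d,"rib",S([(390,218),(407,218),(405,317),(388,317)]),.034)
im=cv2.imread("pics/w14.png"); g=cv2.cvtColor(im,cv2.COLOR_BGR2GRAY)
m=np.zeros_like(g); m[135:235,255:300]=(g[135:235,255:300]<45)*255
r=cv2.minAreaRect(cv2.findNonZero(m)); print(r, pix(d,*r[0],.03))
quad(d,"tray",S([(588,60),(798,130),(774,271),(548,225)]),.05)
rel([.544,.12,.011],np.radians(91.7))
```

```text
cover [0.5451 0.1219] len 0.2136 0.1264 yaw e 0.98 f 91.11
rib [0.5449 0.121 ] len 0.0698 0.0116 yaw e 0.57 f 91.61
((279.0, 185.0), (14.0, 72.0), 0.0) [0.54265933 0.12168982 0.03      ]
tray [0.46   0.3346] len 0.1172 0.2123 yaw e -7.33 f 85.58
shift [-0.0005  0.0012  0.1856] turn z -0.0002 cur yaw 91.69 tilt z [ 1.e-04 -2.e-04 -1.e+00] pos [0.5435 0.1189 0.1966] t 50.95
```

```bash
python3 -m jog '[[[-0.0015,0.0026,0.04],[0,0,0.014]],[[-0.0015,0.0026,0.08],[0,0,0.014]],[[-0.0015,0.0026,0.115],[0,0,0.014]],[[-0.0015,0.0026,0.14],[0,0,0.014]],[[-0.0015,0.0026,0.15],[0,0,0.014]]]'
python3 -m jog '[[[0,0,0],[0,0,0]],[[0,0,0],[0,0,0]],[[0,0,0.01],[0,0,0]],[[0,0,0.02],[0,0,0]],[[0,0,0.026],[0,0,0]]]'
python3 -m jog '[[[0,0,0.003],[0,0,0]],[[0,0,0.006],[0,0,0]],[[0,0,0.009],[0,0,0]],[[0,0,0.009],[0,0,0]],[[0,0,0.009],[0,0,0]]]'
python3 -c "
from h import *
rel([.545,.1215,.011],np.radians(90.9))"
```

```text
t: 51.45
tool_pos: [0.5425, 0.1219, 0.0433]
tool_rot: [0.026, -3.136, 0.001]
contact_force: [0.6, -0.2, 0.2]
opening: 0.053
grip_force: 0.0
t: 51.95
tool_pos: [0.5446, 0.1227, 0.0199]
tool_rot: [0.027, -3.141, 0.0]
contact_force: [-0.4, -0.0, 0.3]
opening: 0.053
grip_force: 0.0
t: 52.45
tool_pos: [0.5449, 0.1227, 0.0117]
tool_rot: [-0.027, 3.141, 0.0]
contact_force: [0.8, 0.0, 0.7]
opening: 0.053
grip_force: 0.0
shift [-0.0001 -0.0012  0.0007] turn z 0.0015 cur yaw 90.98 tilt z [ 2.e-04  0.e+00 -1.e+00] pos [0.5449 0.1227 0.0117] t 52.45
```

```bash
python3 -m jog '[[[0,0,0],[0,0,0]],[[0,0,0],[0,0,0]],[[0,0,0],[0,0,0]],[[0,0,0],[0,0,0]],[[0,0,0],[0,0,0]]]' 0 110
python3 -m jog '[[[0,0,-0.02],[0,0,0]],[[0,0,-0.06],[0,0,0]],[[0,0,-0.1],[0,0,0]],[[0,0,-0.135],[0,0,0]],[[0,0,-0.15],[0,0,0]]]'
python3 -m jog '[[[0.014,0.037,0],[0,0,0]],[[0.03,0.08,0],[0,0,0]],[[0.047,0.127,0],[0,0,0]],[[0.06,0.163,0],[0,0,0]],[[0.07,0.19,0],[0,0,0]]]'
python3 -m jog '[[[0.01,0.027,0],[0,0,-0.1]],[[0.01,0.027,0],[0,0,-0.22]],[[0.01,0.027,0],[0,0,-0.34]],[[0.01,0.027,0],[0,0,-0.46]],[[0.01,0.027,0],[0,0,-0.58]]]'
python3 -m jog '[[[0,0,0],[0,0,-0.12]],[[0,0,0],[0,0,-0.24]],[[0,0,0],[0,0,-0.36]],[[0,0,0],[0,0,-0.48]],[[0,0,0],[0,0,-0.6]]]'
python3 -m jog '[[[0,0,0],[0,0,-0.12]],[[0,0,0],[0,0,-0.24]],[[0,0,0],[0,0,-0.298]],[[0,0,0],[0,0,-0.298]],[[0,0,0],[0,0,-0.298]]]'
python3 -m jog '[[[0,0,0],[0,0,0]],[[0,0,0],[0,0,0]],[[0,0,0],[0,0,0]],[[0,0,0],[0,0,0]],[[0,0,0],[0,0,0]]]'
python3 - <<'E'
from h import *
rel([.4613,.338,.085],np.radians(175.6))
im,d=snap("wrist","pics/w15.png"); cv2.imwrite("pics/w15b.png",cv2.resize(im,(800,600),interpolation=cv2.INTER_CUBIC))
E
```

```text
t: 52.95
tool_pos: [0.5453, 0.1227, 0.0122]
tool_rot: [-0.027, 3.141, -0.0]
contact_force: [-0.3, -1.2, 2.4]
opening: 0.0116
grip_force: 108.4
t: 53.45
tool_pos: [0.5464, 0.123, 0.1651]
tool_rot: [-0.027, 3.136, 0.001]
contact_force: [0.5, 0.1, -1.6]
opening: 0.0116
grip_force: 107.6
t: 53.95
tool_pos: [0.4693, 0.3131, 0.1593]
tool_rot: [0.029, -3.138, 0.001]
contact_force: [0.3, -0.7, -1.6]
opening: 0.012
grip_force: 107.9
t: 54.45
tool_pos: [0.4599, 0.338, 0.1591]
tool_rot: [0.931, -2.997, 0.001]
contact_force: [-0.1, -0.4, -0.8]
opening: 0.0118
grip_force: 108.0
t: 54.95
tool_pos: [0.46, 0.3378, 0.1592]
tool_rot: [1.775, -2.588, -0.001]
contact_force: [1.1, 0.5, -1.6]
opening: 0.0116
grip_force: 108.0
t: 55.45
tool_pos: [0.4604, 0.338, 0.16]
tool_rot: [2.133, -2.303, -0.001]
contact_force: [0.2, -0.5, -1.9]
opening: 0.0114
grip_force: 108.0
t: 55.95
tool_pos: [0.4611, 0.3383, 0.1617]
tool_rot: [-2.136, 2.304, -0.0]
contact_force: [0.5, 0.1, -1.0]
opening: 0.0118
grip_force: 108.0
shift [ 0.0003 -0.0002  0.0767] turn z 0.0011 cur yaw 175.66 tilt z [ 1.e-04  1.e-04 -1.e+00] pos [0.4611 0.3383 0.1617] t 55.95
```

View pics/w15b.png

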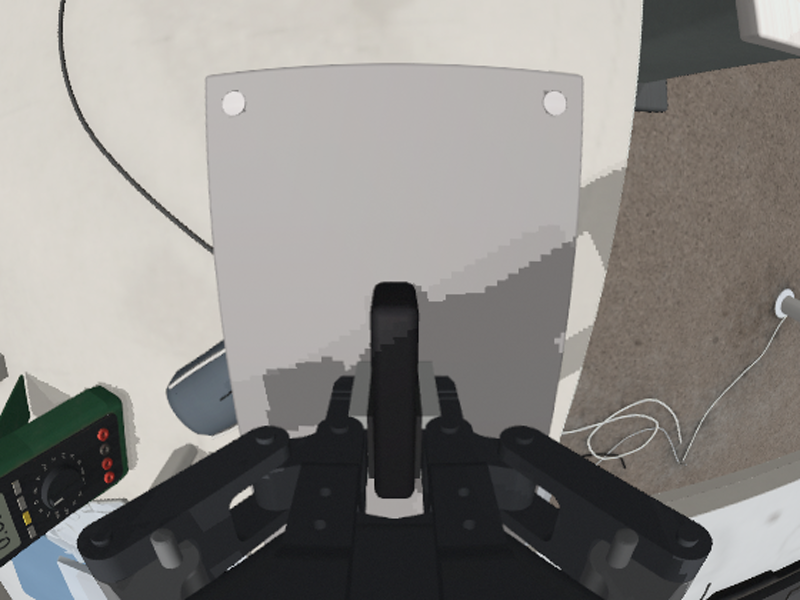

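Run:
```python
from h import *
d=load("pics/w15.png");k=1.42857; z=d["tp"][2]-.0122+.006
a,b=pix(d,206/k,77/k,z),pix(d,582/k,77/k,z); e=b-a
print(a,b,np.linalg.norm(e),np.degrees(np.arctan2(e[1],e[0])), "ctr",(a+b)/2+.107*np.array([.0767,.997,0]),d["tp"])
zr=d["tp"][2]-.0122+.034
r1,r2=pix(d,394/k,283/k,z+.024),pix(d,394/k,497/k,zr); print("rib",r1,r2,(r1+r2)/2)
```

```text
[0.51513423 0.22741723 0.15549577] [0.39137601 0.23702695 0.15549577] 0.12413075447228775 175.55994215789445 ctr [0.46146202 0.33890109 0.15549577] [0.46113973 0.33834651 0.16169577]
rib [0.45825321 0.29637232 0.17949577] [0.46407657 0.37141083 0.18349577] [0.46116489 0.33389157 0.18149577]
```

```bash
python3 -m jog '[[[0,0,0.02],[0,0,0]],[[0,0,0.04],[0,0,0]],[[0,0,0.06],[0,0,0]],[[0,0,0.07],[0,0,0]],[[0,0,0.078],[0,0,0]]]'
python3 -m jog '[[[0,0,0],[0,0,0]],[[0,0,0],[0,0,0]],[[0,0,0],[0,0,0]],[[0,0,0.002],[0,0,0]],[[0,0,0.004],[0,0,0]]]'
python3 -m jog '[[[0,0,0.001],[0,0,0]],[[0,0,0.002],[0,0,0]],[[0,0,0.003],[0,0,0]],[[0,0,0.004],[0,0,0]],[[0,0,0.005],[0,0,0]]]'
python3 -m jog '[[[0,0,0.001],[0,0,0]],[[0,0,0.002],[0,0,0]],[[0,0,0.003],[0,0,0]],[[0,0,0.004],[0,0,0]],[[0,0,0.005],[0,0,0]]]'
```

```text
t: 56.5
tool_pos: [0.4609, 0.3382, 0.0828]
tool_rot: [2.135, -2.303, -0.0]
contact_force: [0.0, -0.1, -2.3]
opening: 0.0113
grip_force: 108.1
t: 57.0
tool_pos: [0.4615, 0.3386, 0.0802]
tool_rot: [-2.135, 2.303, -0.001]
contact_force: [-0.5, -0.3, -1.9]
opening: 0.0117
grip_force: 108.1
t: 57.5
tool_pos: [0.4611, 0.3383, 0.0745]
tool_rot: [-2.136, 2.304, -0.0]
contact_force: [0.5, -1.3, -1.4]
opening: 0.0117
grip_force: 108.1
t: 58.0
tool_pos: [0.4612, 0.3384, 0.0708]
tool_rot: [2.136, -2.303, 0.0]
contact_force: [-4.2, -2.7, 7.9]
opening: 0.0118
grip_force: 109.2
```

```bash
python3 -m jog '[[[0,0,0.001],[0,0,0]],[[0,0,0.002],[0,0,0]],[[0,0,0.003],[0,0,0]],[[0,0,0.004],[0,0,0]],[[0,0,0.005],[0,0,0]]]'
python3 -m jog '[[[0,0,0.001],[0,0,0]],[[0,0,0.002],[0,0,0]],[[0,0,0.003],[0,0,0]],[[0,0,0.004],[0,0,0]],[[0,0,0.005],[0,0,0]]]'
python3 -m jog '[[[0,0,0.001],[0,0,0]],[[0,0,0.002],[0,0,0]],[[0,0,0.003],[0,0,0]],[[0,0,0.004],[0,0,0]],[[0,0,0.004],[0,0,0]]]'
python3 -m jog '[[[0,0,0],[0,0,0]],[[0,0,0],[0,0,0]]]'
```

```text
t: 58.5
tool_pos: [0.4612, 0.3384, 0.0662]
tool_rot: [2.136, -2.303, 0.0]
contact_force: [-5.3, -3.4, 7.0]
opening: 0.0114
grip_force: 109.2
t: 59.0
tool_pos: [0.4612, 0.3383, 0.0622]
tool_rot: [2.135, -2.303, -0.0]
contact_force: [-9.4, -5.4, 17.7]
opening: 0.0117
grip_force: 110.9
t: 59.5
tool_pos: [0.4612, 0.3384, 0.0621]
tool_rot: [2.134, -2.301, -0.0]
contact_force: [-18.7, -11.5, 34.8]
opening: 0.0116
grip_force: 113.3
t: 59.7
tool_pos: [0.4612, 0.3384, 0.0621]
tool_rot: [2.134, -2.301, -0.0]
contact_force: [-18.3, -11.6, 34.3]
opening: 0.0118
grip_force: 113.3
```

```bash
python3 -c "
from h import *
rel([.46,.338,.06])"
python3 -m jog '[[[0,0,-0.002],[0,0,0]],[[0,0,-0.0045],[0,0,0]],[[0,0,-0.0045],[0,0,0]]]'
python3 -m jog '[[[0,0,0],[0,0,0]],[[0,0,0],[0,0,0]],[[0,0,0],[0,0,0]],[[0,0,0],[0,0,0]]]' 0.5
python3 -m jog '[[[0,0,-0.03],[0,0,0]],[[0,0,-0.07],[0,0,0]],[[0,0,-0.12],[0,0,0]],[[0,0,-0.16],[0,0,0]],[[0,0,-0.18],[0,0,0]]]'
python3 -m jog '[[[0,0,0],[0,0,0]],[[0,0,0],[0,0,0]],[[0,0,0],[0,0,0]],[[0,0,0],[0,0,0]]]'
python3 - <<'E'
from h import *
im,d=snap("wrist","pics/w16.png"); s,ds=snap("scene","pics/s16.png")
A=cv2.resize(im,(400,300),interpolation=cv2.INTER_AREA)
u,v=proj(ds,[.46,.338,.05]); u,v=int(u),int(v); print(u,v)
y0,x0=max(v-75,0),max(u-100,0)
B=cv2.resize(s[y0:y0+150,x0:x0+200],(800,600),interpolation=cv2.INTER_CUBIC); B[:220,:300]=cv2.resize(im,(300,220)); cv2.imwrite("pics/c16.png",B)
E
```

```text
shift [0.0004 0.0012 0.0021] turn z None cur yaw 175.7 tilt z [-0.0023 -0.0021 -1.    ] pos [0.4612 0.3384 0.0621] t 59.7
t: 60.0
tool_pos: [0.4619, 0.3388, 0.0622]
tool_rot: [-2.135, 2.302, -0.001]
contact_force: [-2.9, -2.5, 10.2]
opening: 0.0114
grip_force: 109.7
t: 60.4
tool_pos: [0.4609, 0.3382, 0.0596]
tool_rot: [2.135, -2.303, -0.0]
contact_force: [0.1, 0.3, 0.1]
opening: 0.0427
grip_force: 0.0
t: 60.9
tool_pos: [0.4626, 0.3392, 0.2453]
tool_rot: [-2.131, 2.299, -0.003]
contact_force: [0.8, 0.1, -0.4]
opening: 0.0425
grip_force: 0.0
t: 61.3
tool_pos: [0.4601, 0.3378, 0.2374]
tool_rot: [2.133, -2.301, -0.002]
contact_force: [1.1, 0.4, -0.2]
opening: 0.0429
grip_force: 0.0
235 244
```

View pics/c16.png

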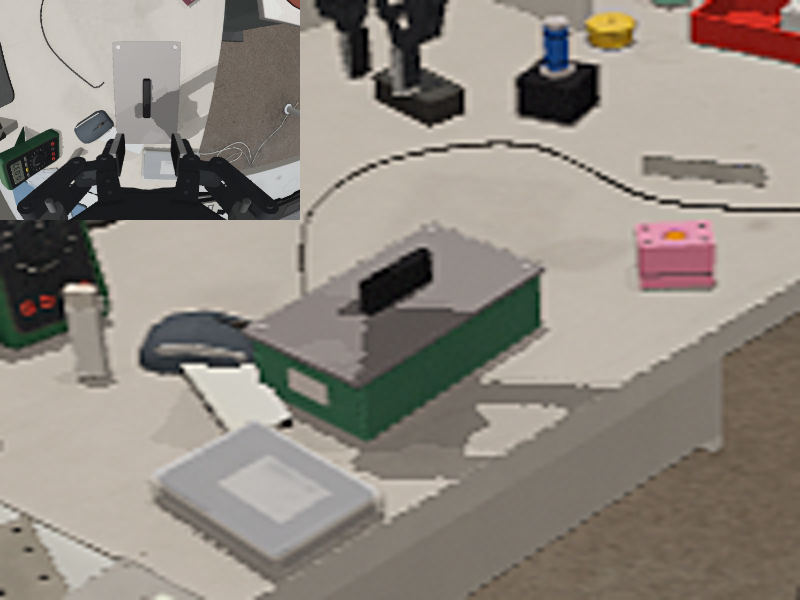

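```bash
python3 -c "
from station import job
print(job.finish_job())"
```

```text
the job is handed in; nothing more can be done
None
```

The job is handed in: three blocks were found and gauged, and the two that took the gauge fully stand in the green tray. The third stopped hard at about 14 mm (11 to 12 expected) and stands in the red tray. The gauge is back in its stand, and the cover is pressed down and sits level and flush on the green tray.

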